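# Change the pots on a bonsai stall's display stand

### The arm

A 6-joint arm with a two-finger parallel gripper is mounted at the origin on the work surface. World frame = base frame: x ahead of the robot, y to its left, z up, the work surface at z = 0. Lengths are in m, angles in degrees, forces in N, time in s.
With the tool pointing down it reaches from about 0.4 to 0.825 m from the base axis. Payload 7 kg.
Tool frame: the origin (TCP) lies at the very end of the fingers, on their centre line; the grasp point (between the pads) lies 19 mm behind it; z points along the fingers, y is the line along which they close (so a half turn about z gives the same grasp; the last joint's range is limited). The gripper opens to 88 mm and grips with 3 to 60 N. Pads are 19 mm wide; open, the fingers measure 130 mm over their backs; the gripper's body (78 mm by 193 mm) begins 47 mm behind the grasp point.
Start: joints at [91.507, 20.546, 0.682, 0, -70.136, -16.507], TCP at [0.175, 0.652, 0.227] pointing down, gripper open.
Joint ranges: [-176.03, 176.03], [-82.01, 121.73], [-58.28, 71.71], [-173.87, 95.51], [-174.79, -0.11], [-173.66, 173.66]. Speed limits (degrees/s): [136.94, 136.94, 172.46, 180, 180, 180].

### API

Orientations are given as [roll, pitch, yaw] about the fixed x, y, z axes, in that order (R = Rz(yaw) Ry(pitch) Rx(roll)).
In Python, from plant import ctrl gives the robot as it stands.
- The arm moves only by the tool carry_out, never from a script. Its argument "deltas" is a list that holds one entry, the list of rows, each a list of 5 numbers: the shift along the tool's x, y, z scaled (see below), then the turn about the tool's z scaled (see below), then the opening, from -1 (shut) to 1 (fully open). A call has 1 to 5 rows; each row is the pose to reach, as a shift and turn from the pose commanded when the call began, along the tool's axes at that moment, turning the shorter way round; what a row does not reach only later rows make up. The controller multiplies each number of a shift by 20 cm and each number of a turn by 2 pi rad. A row lasts 1/10 s, in which the tool goes at most 50 mm and 8.59 degrees, less where a joint would pass 70% of its speed; a pose out of reach is approached as far as the arm can. A call with a number of a shift or a turn outside -1 to 1 is refused whole. A call with a gripper value outside its range is refused whole. The fingers move at their own pace and stop on an object; the grip force is fixed at half the most. Time passes only in rows, so rows that repeat a pose let the fingers close. It gives the time, the measured TCP pose, the force, the opening and the grip force at its end, in the units of the state.
- ctrl.get_obs(): the state, without advancing time (a new reading comes with each control period).
- ctrl.snapshot(name): name is "scene" or "side" or "wrist"; returns a dict with "color" (420x560x3 uint8, red, green, blue), "camera_matrix" (3x3 intrinsics, pixels), "R" (3x3) and "t" (3): a world point X has camera coordinates R X + t. Camera axes: x right, y down, z forward; pixel columns grow to the right and rows downward; lengths in m; the calibration is good to about 2 mm. A picture is of the moment at which its call begins. There is no depth.
- ctrl.close_job(): hands the job in; it is judged then, once.
Trained networks look in a picture, given as the dict that the camera call returned (one of the last four; its "shot" number tells which), for a name from the list of things; names that differ only in an ending like _2 or _b are one class to them, and where a whole thing is asked for, a point or a joint stands for the part that bears it (a point fixed in the world has none). Each returns a list of dicts, best first, with "p" (0 to 1); they miss things now and then, are a little off and sometimes report something else, mostly with a low value. They report only what shows in the picture. A call takes as long as a camera call. They do not tell look-alikes from the thing itself.
- ctrl.search_frame(picture, name): "centre" ([column, row] in pixels, amid what is visible of it).
- ctrl.silhouettes(picture, name): "mask" (420x560 bool, what is visible of it) and "centre" ([column, row] in pixels, amid what is visible of it).
- ctrl.spot_point(picture, name): "centre" ([column, row] in pixels: a listed point, or the origin of a listed thing).
The state is a dict: "clock": time; "joint_pos": joint angles; "qvel": joint speeds; "tau": joint torques, N m; "tool_pos": TCP position; "orientation": TCP orientation; "force": force on the tool from outside, world axes, zero at the start; "moment": the same for the moment, N m; "opening": finger opening in m; "gripper_force": force on a finger pad.
Only numpy, scipy, OpenCV 4.12 (cv2) and the standard library are available. Lean on these libraries where they do the work, as an engineer would, in place of code of your own. Each camera call takes 0.05 s, during which the arm holds its last target. There are 200 camera calls.

### The job

Change the display on the stall: put the little round pot that is on the flat wooden display stand away, upright, in the stock box where the other round pots are kept, and set out every rectangular pot from its stock box upright on the stand. The boxes all look alike, so open them one at a time to find the right ones, shutting each before you open the next; leave the stone lanterns in their box, and finish with all the boxes shut. The pots are thin clay: grip them lightly, set them down rather than dropping them, and do not disturb the other things on the table.

Things in the scene. Friction and masses are not known exactly. Their poses are not given: they have to be found in the camera images.
- box_a: one of three alike fixed wooden boxes, 130 (own x) x 180 (own y) x 54 high without lid; walls and floor 6 thick, so inside 118 x 168 x 48 deep; origin at the centre of its underside; own x points from the knob side to the hinge side. Holds two or three pieces of one kind, hidden until opened, standing near own (x, y) = (-33 or 14, -38 or 38)
- lid_a (a joint): lid of box_a, rad: 0 shut, grows as the knob side lifts, stops at 1.8. A panel 130 x 180 x 8, hinged along the box's own y, 65 from the box's centre towards own x and 54.5 above its underside. Stiff hinge: it stays where it is left; about 1.2 N at the knob moves it
- lid_a_knob (a point): middle of the head of the brass knob on the lid of box_a: a round head 22 across, 16 high, on a neck 10 across, standing straight up when the lid is shut, 26 above the lid's upper face. In the lid's frame it lies 110 from the hinge axis towards the knob side and 34 above it
- box_b: one of three alike fixed wooden boxes, 130 (own x) x 180 (own y) x 54 high without lid; walls and floor 6 thick, so inside 118 x 168 x 48 deep; origin at the centre of its underside; own x points from the knob side to the hinge side. Holds two or three pieces of one kind, hidden until opened, standing near own (x, y) = (-33 or 14, -38 or 38)
- lid_b (a joint): lid of box_b, rad: 0 shut, grows as the knob side lifts, stops at 1.8. A panel 130 x 180 x 8, hinged along the box's own y, 65 from the box's centre towards own x and 54.5 above its underside. Stiff hinge: it stays where it is left; about 1.2 N at the knob moves it
- lid_b_knob (a point): middle of the head of the brass knob on the lid of box_b: a round head 22 across, 16 high, on a neck 10 across, standing straight up when the lid is shut, 26 above the lid's upper face. In the lid's frame it lies 110 from the hinge axis towards the knob side and 34 above it
- box_c: one of three alike fixed wooden boxes, 130 (own x) x 180 (own y) x 54 high without lid; walls and floor 6 thick, so inside 118 x 168 x 48 deep; origin at the centre of its underside; own x points from the knob side to the hinge side. Holds two or three pieces of one kind, hidden until opened, standing near own (x, y) = (-33 or 14, -38 or 38)
- lid_c (a joint): lid of box_c, rad: 0 shut, grows as the knob side lifts, stops at 1.8. A panel 130 x 180 x 8, hinged along the box's own y, 65 from the box's centre towards own x and 54.5 above its underside. Stiff hinge: it stays where it is left; about 1.2 N at the knob moves it
- lid_c_knob (a point): middle of the head of the brass knob on the lid of box_c: a round head 22 across, 16 high, on a neck 10 across, standing straight up when the lid is shut, 26 above the lid's upper face. In the lid's frame it lies 110 from the hinge axis towards the knob side and 34 above it
- stand_top (a point): centre of the upper face of the display stand: a flat board of dark wood, fixed, 116 (own x) x 316 (own y), its upper face level and 8 above the table; z up
- rect_1_mid (a point): centre (half-way up) of a small rectangular bonsai pot of thin brown clay, open above: 40 (own x) x 32 (own y) x 26 high, walls 4.5, about 50 g; z up when upright. There are two or three in a run (None: absent), all in one box at the start. Chips if gripped with more than about 12 N, pressed on, or let fall by more than about 30 mm
- rect_2_mid (a point): centre (half-way up) of a small rectangular bonsai pot of thin brown clay, open above: 40 (own x) x 32 (own y) x 26 high, walls 4.5, about 50 g; z up when upright. There are two or three in a run (None: absent), all in one box at the start. Chips if gripped with more than about 12 N, pressed on, or let fall by more than about 30 mm
- rect_3_mid (a point): centre (half-way up) of a small rectangular bonsai pot of thin brown clay, open above: 40 (own x) x 32 (own y) x 26 high, walls 4.5, about 50 g; z up when upright. There are two or three in a run (None: absent), all in one box at the start. Chips if gripped with more than about 12 N, pressed on, or let fall by more than about 30 mm
- round_1_mid (a point): centre (half-way up) of a small round bonsai pot of thin brown clay, open above: 36 across with straight sides, 26 high, walls 4.5, about 45 g; z up when upright. It starts on the display stand. Chips if gripped with more than about 12 N, pressed on, or let fall by more than about 30 mm
- round_2_mid (a point): centre (half-way up) of a small round bonsai pot of thin brown clay, open above: 36 across with straight sides, 26 high, walls 4.5, about 45 g; z up when upright. It starts in one of the boxes. Chips if gripped with more than about 12 N, pressed on, or let fall by more than about 30 mm
- round_3_mid (a point): centre (half-way up) of a small round bonsai pot of thin brown clay, open above: 36 across with straight sides, 26 high, walls 4.5, about 45 g; z up when upright. It starts in one of the boxes. Chips if gripped with more than about 12 N, pressed on, or let fall by more than about 30 mm
- lantern_1_mid (a point): centre (half-way up) of a miniature grey stone lantern, 32 x 32 x 45 high, about 50 g, in one of the boxes
- lantern_2_mid (a point): centre (half-way up) of a miniature grey stone lantern, 32 x 32 x 45 high, about 50 g, in one of the boxes
- wire_reel: bystander: flat metal wire reel, 52 across, 22 high; origin at the centre of its underside
- shears: bystander: black bonsai shears lying flat, about 160 long; origin at the centre of its underside
- brush: bystander: small wooden hand brush lying flat, 170 long; origin at the centre of its underside
- seed_bowl: bystander: blue glazed bowl, 90 across, 36 high; origin at the centre of its underside
- pen: bystander: black pen lying flat, 140 long; origin at the centre of its underside
- glue_jar: bystander: amber glass jar with white cap, 48 across, 55 high; origin at the centre of its underside
There are look-alikes about, which are no part of the job. Leave any blue look-alike of the box_c alone.

How it is judged (in metres and radians):
At the end, for the whole second after the job is handed in: Every rectangular pot upright (0.2 rad) on the stand, centre over its face; all three round pots upright on the floor of the box that held two; both lanterns upright in their box; all lids under 0.06 rad; pots at rest (x of rect_1_mid in the frame of stand_top between -0.058 and 0.058 m and y of rect_1_mid in the frame of stand_top between -0.158 and 0.158 m and z of rect_1_mid in the frame of stand_top between 0.008 and 0.019 m and angle between each of rect_1_mid, rect_2_mid, rect_3_mid, round_1_mid, round_2_mid, round_3_mid, lantern_1_mid, lantern_2_mid's own z axis and vertical below 0.2 rad and x of rect_2_mid in the frame of stand_top between -0.058 and 0.058 m and y of rect_2_mid in the frame of stand_top between -0.158 and 0.158 m and z of rect_2_mid in the frame of stand_top between 0.008 and 0.019 m and x of rect_3_mid in the frame of stand_top between -0.058 and 0.058 m and y of rect_3_mid in the frame of stand_top between -0.158 and 0.158 m and z of rect_3_mid in the frame of stand_top between 0.008 and 0.019 m and x of round_1_mid in the frame of box_b between -0.059 and 0.059 m and y of round_1_mid in the frame of box_b between -0.084 and 0.084 m and z of round_1_mid in the frame of box_b between 0.013 and 0.025 m and x of round_2_mid in the frame of box_b between -0.059 and 0.059 m and y of round_2_mid in the frame of box_b between -0.084 and 0.084 m and z of round_2_mid in the frame of box_b between 0.013 and 0.025 m and x of round_3_mid in the frame of box_b between -0.059 and 0.059 m and y of round_3_mid in the frame of box_b between -0.084 and 0.084 m and z of round_3_mid in the frame of box_b between 0.013 and 0.025 m and x of lantern_1_mid in the frame of box_c between -0.059 and 0.059 m and y of lantern_1_mid in the frame of box_c between -0.084 and 0.084 m and z of lantern_1_mid in the frame of box_c between 0.0225 and 0.0345 m and x of lantern_2_mid in the frame of box_c between -0.059 and 0.059 m and y of lantern_2_mid in the frame of box_c between -0.084 and 0.084 m and z of lantern_2_mid in the frame of box_c between 0.0225 and 0.0345 m and value of joint each of lid_a, lid_b, lid_c below 0.06 rad and linear speed of each of rect_1, rect_2, rect_3, round_1, round_2, round_3 below 0.02 m/s); the robot touches nothing.
It fails at once if two boxes open at the same time (lids above 0.4 rad) (value of joint each of lid_a, lid_b above 0.4 rad or value of joint each of lid_a, lid_c above 0.4 rad or value of joint each of lid_b, lid_c above 0.4 rad).
It fails at once if a clay pot squeezed or pressed by the fingers with more than 30 N, both fingers added together (contact force between the fingers and rect_1 above 30 N or contact force between the fingers and rect_2 above 30 N or contact force between the fingers and rect_3 above 30 N or contact force between the fingers and round_1 above 30 N or contact force between the fingers and round_2 above 30 N or contact force between the fingers and round_3 above 30 N).
It fails at once if a clay pot let fall: faster than 0.8 m/s and touched by nothing ((linear speed of rect_1 above 0.8 m/s and contact force between rect_1 and anything else below 0.02 N) or (linear speed of rect_2 above 0.8 m/s and contact force between rect_2 and anything else below 0.02 N) or (linear speed of rect_3 above 0.8 m/s and contact force between rect_3 and anything else below 0.02 N) or (linear speed of round_1 above 0.8 m/s and contact force between round_1 and anything else below 0.02 N) or (linear speed of round_2 above 0.8 m/s and contact force between round_2 and anything else below 0.02 N) or (linear speed of round_3 above 0.8 m/s and contact force between round_3 and anything else below 0.02 N)).
It fails at once if a bystander moved by more than 30 mm (distance of any of wire_reel, shears, brush, seed_bowl, pen, glue_jar from where it was at the start of the episode above 0.03 m).
Of rect_1, rect_2, rect_3 only 2 to 3 are there at a start; the rules pass over those that are not, and their reading is None.
At some moment in a run one of round_1 may be knocked a few centimetres aside while the robot is not near it.
It also fails if it takes over 210 s, if anything falls off the work surface, if the arm or the gripper's body presses on something with over 40 N, if the wrist force passes 120 N, or if a joint passes its speed limit or range.

## Working session

There is one attempt and no reset: what is moved stays moved. The work goes in short steps, Python scripts to look and compute and a tool call to move; the robot and the scene stay as the last step left them, time stands still between calls to the robot, and variables do not carry over. Pictures are saved under pics/ and viewed, at most 14 in all, crops included, and the job is handed in when it is done.

Besides the shell and the picture viewer there is one more tool, called after "Emit:" by a JSON object that holds its "api" and its "payload", one argument or row to a line. carry_out: Moves the arm, as the interface text tells. Its arguments: {"type":"object","properties":{"deltas":{"type":"array"}},"required":["deltas"]}

```bash
mkdir -p pics; ls
cat > h.py <<'E'
import numpy as np, cv2
from plant import ctrl
from scipy.spatial.transform import Rotation as Rt
def save(s,n,crop=None,k=1):
    im=s["color"][:,:,::-1]
    if crop: a,b,c,d=crop; im=im[b:d,a:c]
    cv2.imwrite("pics/"+n,cv2.resize(im,None,fx=k,fy=k,interpolation=cv2.INTER_CUBIC))
def ray(s,uv,z):
    K,R,t=map(np.array,(s["camera_matrix"],s["R"],s["t"]))
    d=R.T@np.linalg.solve(K,np.r_[uv,1]); o=-R.T@t
    return o+d*(z-o[2])/d[2]
def proj(s,X):
    c=np.array(s["R"])@X+s["t"]; p=np.array(s["camera_matrix"])@c; return p[:2]/p[2]
E
python3 - <<'E'
from h import *
o=ctrl.get_obs(); print(o)
a=ctrl.snapshot("scene"); b=ctrl.snapshot("side")
im=np.hstack([a["color"],b["color"]])[:,:,::-1]
save(a,"a.png",k=1.4);save(b,"b.png",k=1.4)
for s in(a,b):
  print("cam",-np.array(s["R"]).T@s["t"])
  for n,z in(("lid_a_knob",.08),("box_a",0),("stand_top",.008),("round_1_mid",.021)):
    for d in ctrl.spot_point(s,n): print(n,np.round(d["centre"]),round(d["p"],2),ray(s,d["centre"],z).round(3))
E
```

```text
pics
{'clock': 0.0, 'joint_pos': array([ 9.15070079e+01,  2.05893015e+01,  6.36771542e-01, -2.03888099e-02,
       -7.01359372e+01, -1.65057276e+01]), 'qvel': array([ 0.03297058,  0.03931328,  0.00101476, -0.03072167, -0.02084009,
       -0.07598473]), 'tau': array([-5.05669523e-04, -5.82726645e+01,  2.93059945e+01,  6.99714527e+00,
        6.96104922e-03, -1.46141033e-04]), 'tool_pos': array([0.17459871, 0.65154567, 0.2256687 ]), 'orientation': array([ 1.79909732e+02, -6.75959183e-03, -1.50056571e+01]), 'force': array([ 0.03756726, -0.00275493,  0.41406171]), 'moment': array([0.01992366, 0.01511181, 0.01041515]), 'gripper_force': 0.0, 'opening': 0.08754455641019462}
cam [ 0.97769773 -0.85071166  0.79090364]
lid_a_knob [342. 139.] 0.92 [0.461 0.352 0.08 ]
box_a [331. 255.] 0.66 [ 0.617 -0.011  0.   ]
box_a [353. 170.] 0.63 [0.506 0.344 0.   ]
box_a [215. 342.] 0.58 [ 0.546 -0.345  0.   ]
box_a [ 79. 263.] 0.55 [ 0.168 -0.329  0.   ]
stand_top [260. 220.] 0.6 [0.421 0.005 0.008]
round_1_mid [243. 234.] 0.73 [ 0.426 -0.076  0.021]
cam [ 0.05015598 -0.70529329  0.84302079]
lid_a_knob [237. 140.] 0.68 [0.476 0.382 0.08 ]
box_a [388. 302.] 0.85 [ 0.541 -0.356  0.   ]
box_a [250. 162.] 0.84 [ 0.503  0.346 -0.   ]
box_a [248. 365.] 0.7 [ 0.167 -0.324  0.   ]
box_a [333. 210.] 0.62 [ 0.614 -0.014  0.   ]
stand_top [281. 228.] 0.56 [ 0.433 -0.004  0.008]
round_1_mid [289. 242.] 0.65 [ 0.418 -0.076  0.021]
```

View pics/a.png

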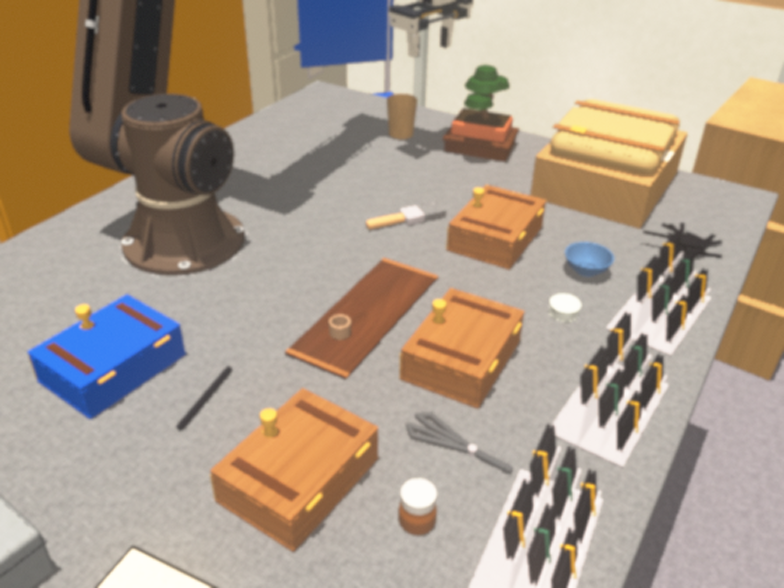

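View pics/b.png

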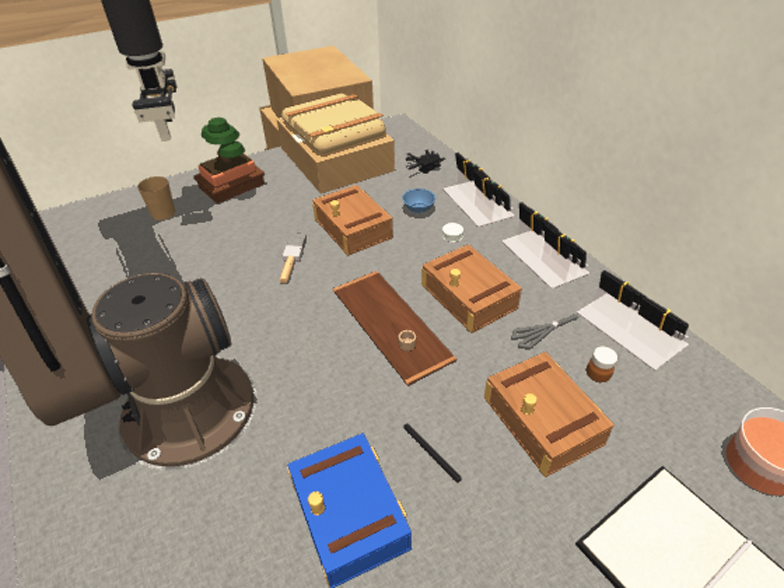

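The pictures show three wooden boxes (view a at 495,222 / 462,345 / 297,465), with their knobs on the robot side. The blue box at (108,352) is the look-alike, so I'll leave it. The stand is at about (363,318) with the round pot at (340,326). Next I fit the exact poses.

```bash
cat >> h.py <<'E'
def boxpts(x,y,yaw,lx,ly,z0,z1):
    c,s=np.cos(yaw),np.sin(yaw)
    return [np.array([x+c*a*lx/2-s*b*ly/2,y+s*a*lx/2+c*b*ly/2,z]) for a in(-1,1) for b in(-1,1) for z in(z0,z1)]
def hull(s,pts):
    h=cv2.convexHull(np.array([proj(s,p) for p in pts],np.float32)).reshape(-1,2)
    m=np.zeros((420,560),np.uint8); cv2.fillConvexPoly(m,np.round(h*16).astype(np.int32),1,shift=4); return m>0
def fit(views,x0,lx,ly,z0,z1):
    from scipy.optimize import minimize
    def cost(p):
        e=0
        for s,m in views:
            h=hull(s,boxpts(p[0],p[1],p[2],lx,ly,z0,z1)); e+=1-(h&m).sum()/(h|m).sum()
        return e
    best=None
    for yw in x0[2]:
        q=np.array([x0[0],x0[1],yw]); sim=np.vstack([q,q+[.015,0,0],q+[0,.015,0],q+[0,0,.2]])
        r=minimize(cost,q,method="Nelder-Mead",options=dict(initial_simplex=sim,maxiter=150))
        if best is None or r.fun<best.fun: best=r
    return best
E
python3 - <<'E'
from h import *
S=[ctrl.snapshot("scene"),ctrl.snapshot("side")]
M=[]
for s in S:
    M.append(dict(box=ctrl.silhouettes(s,"box_a"),lid=ctrl.silhouettes(s,"lid_a"),knob=ctrl.spot_point(s,"lid_a_knob")))
    print([(k,[(np.round(d["centre"]).tolist(),round(d["p"],2),int(d["mask"].sum()) if "mask" in d else 0) for d in v]) for k,v in M[-1].items()])
near=lambda s,L,X:min(L,key=lambda d:np.linalg.norm(d["centre"]-proj(s,X)))
for n,(x,y) in dict(L=(.504,.345),M=(.616,-.012),R=(.543,-.35)).items():
    X=np.array([x,y,.04]);v=[]
    for s,m in zip(S,M):
        u=np.zeros((420,560),bool)
        for k in("box","lid"):
            for d in m[k]:
                if np.linalg.norm(d["centre"]-proj(s,X))<25: u|=d["mask"]
        c=[d["centre"].tolist() if hasattr(d["centre"],"tolist") else d["centre"] for d in m["knob"]]
        u=cv2.morphologyEx(u.astype(np.uint8),cv2.MORPH_OPEN,np.ones((11,11)))>0
        v.append((s,u))
    r=fit(v,(x,y,(-.5,-.2,.1,.4)),.13,.18,0,.0625); p=r.x
    k=[p[0]-.045*np.cos(p[2]),p[1]-.045*np.sin(p[2]),.0885]
    print(n,p[:2].round(4),np.degrees(p[2]).round(1),r.fun,"knob",np.round(k,4),[proj(s,np.array(k)).round(1) for s in S])
# stand
v=[]
for s in S:
    hsv=cv2.cvtColor(s["color"],cv2.COLOR_RGB2HSV); X=np.array([.427,0,.008])
    d=ctrl.silhouettes(s,"stand_top"); print(len(d))
    if d: v.append((s,near(s,d,X)["mask"]))
if v:
    r=fit(v,(.427,0,(-.3,0,.3)),.116,.316,0,.008); print("stand",r.x.round(4),r.fun)
E
```

```text
[('box', [([210.0, 338.0], 0.97, 8358), ([328.0, 247.0], 0.78, 5092), ([352.0, 161.0], 0.75, 2955), ([74.0, 253.0], 0.64, 5887)]), ('lid', [([210.0, 323.0], 0.91, 5981), ([72.0, 242.0], 0.58, 3602), ([333.0, 240.0], 0.57, 3360), ([356.0, 154.0], 0.56, 1729)]), ('knob', [([342.0, 137.0], 0.55, 0)])]
[('box', [([246.0, 365.0], 0.97, 6095), ([250.0, 157.0], 0.82, 1882), ([336.0, 205.0], 0.67, 2750), ([391.0, 294.0], 0.59, 4788)]), ('lid', [([338.0, 197.0], 0.82, 1814), ([395.0, 290.0], 0.77, 3459), ([252.0, 150.0], 0.73, 1177), ([246.0, 359.0], 0.6, 5239), ([323.0, 166.0], 0.23, 176)]), ('knob', [([238.0, 145.0], 0.97, 0)])]
L [0.5085 0.3389] 3.4 0.10174677114120656 knob [0.4636 0.3362 0.0885] [array([340.2, 138.5]), array([239.1, 145.7])]
M [ 0.6173 -0.0188] 3.8 0.0860616994915363 knob [ 0.5724 -0.0219  0.0885] [array([312.6, 219.5]), array([325.2, 194.8])]
R [ 0.5433 -0.3491] -2.4 0.0759051387170363 knob [ 0.4984 -0.3473  0.0885] [array([189.9, 298.9]), array([378.2, 285.4])]
2
2
stand [ 0.4242 -0.0005  0.0337] 0.23833038713233712
```

```bash
cat >> h.py <<'E'
def go(*targets):
    """targets: (x,y,z,yaw_deg) from present measured pose; prints tool-axis row numbers"""
    o=ctrl.get_obs(); R=Rt.from_euler("xyz",o["orientation"],degrees=True).as_matrix(); p=o["tool_pos"]
    for x,y,z,yw in targets:
        # use ideal downward frame at the measured yaw
        y0=o["orientation"][2]; F=Rt.from_euler("xyz",[180,0,y0],degrees=True).as_matrix()
        d=F.T@(np.array([x,y,z])-p); t=-((yw-y0+180)%360-180)
        print("row",(d/.2).round(4).tolist(),round(t/360,4),"| dist",round(float(np.linalg.norm(d)),4))
def st():
    o=ctrl.get_obs(); print("t",round(o["clock"],2),"p",o["tool_pos"].round(4),"rpy",o["orientation"].round(1),"F",o["force"].round(1),"open",round(o["opening"],4),"gf",round(o["gripper_force"],2),"q",o["joint_pos"].round(0))
E
python3 -c "
from h import *
go((.4636,.3362,.2,3.4))"
```

```text
row [1.8038, 1.1513, 0.1329] -0.0511 | dist 0.4288
```

Emit:
{"api": "carry_out", "payload": {
  "deltas": [
    [[0.9,0.575,0,0,1],[0.9,0.575,0,0,1],[0.9,0.575,0,0,1],[0.9,0.575,0,0,1],[0.9,0.575,0,0,1]]
  ]
}}

```text
clock: 1.5
tool_pos: [0.321, 0.491, 0.2271]
orientation: [-180.0, -0.0, -15.1]
force: [0.2, 0.0, 0.1]
opening: 0.0876
gripper_force: 0.0
```

Emit:
{"api": "carry_out", "payload": {
  "deltas": [
    [[0.9,0.575,0.13,-0.051,1],[0.9,0.575,0.13,-0.051,1],[0.9,0.575,0.13,-0.051,1],[0.9,0.575,0.13,-0.051,1],[0.9,0.575,0.13,-0.051,1]]
  ]
}}

```text
clock: 2.0
tool_pos: [0.4646, 0.3338, 0.2001]
orientation: [180.0, 0.0, 3.2]
force: [-0.7, 0.3, -0.4]
opening: 0.0876
gripper_force: 0.0
```

Run:
```python
from h import *
st(); w=ctrl.snapshot("wrist"); save(w,"w1.png")
print([(d["centre"],d["p"]) for d in ctrl.spot_point(w,"lid_a_knob")], proj(w,np.array([.4636,.3362,.0885])), -np.array(w["R"]).T@w["t"], np.array(w["R"]).round(2))
for d in ctrl.spot_point(w,"lid_a_knob"): print(ray(w,d["centre"],.0885))
```

```text
t 2.0 p [0.4646 0.3338 0.2001] rpy [180.    0.    3.2] F [-0.7  0.3 -0.4] open 0.0876 gf 0.0 q [ 55.  12. -15.   0. -63.  38.]
[([271.8, 207.1], 0.82)] [275.21499888 211.58913119] [0.54960565 0.33965122 0.35683856] [[ 0.06 -1.    0.  ]
 [-0.95 -0.05  0.31]
 [-0.31 -0.02 -0.95]]
[0.46716321 0.33910018 0.0885    ]
```

View pics/w1.png

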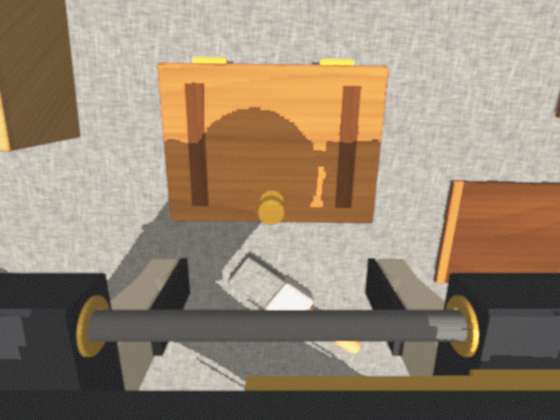

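Run:
```python
from h import *
w=ctrl.snapshot("wrist")
P=[ray(w,c,.0625) for c in((158,65),(387,68),(168,222),(374,223))]
print(np.round(P,4)); c=np.mean(P,0); d=(P[0]+P[1]-P[2]-P[3]); e=P[0]-P[1]+P[2]-P[3]
print(c.round(4),np.degrees(np.arctan2(d[1],d[0])),np.degrees(np.arctan2(-e[0],e[1])),np.linalg.norm(d)/2,np.linalg.norm(e)/2)
print(ray(w,(271,197),.0965),ray(w,(271.8,207),.0885))
```

```text
[[0.5673 0.4344 0.0625]
 [0.5752 0.2583 0.0625]
 [0.4393 0.4314 0.0625]
 [0.4487 0.2505 0.0625]]
[0.5076 0.3437 0.0625] 2.4215238396963183 2.7847579803122255 0.1273177302315174 0.1786935602812052
[0.47662812 0.34212829 0.0965    ] [0.46627018 0.3410923  0.0885    ]
```

```bash
cat >> h.py <<'E'
def arc(t0,t1,n=5):
    f=lambda t:np.array([-.110*np.cos(t)+.034*np.sin(t),.110*np.sin(t)+.034*np.cos(t)])
    for t in np.linspace(t0,t1,n+1)[1:]: d=f(t)-f(t0); print("arc",t.round(2),(d/.2*[1,-1]).round(3).tolist())
E
python3 -c "
from h import *
go((.465,.341,.0695,2.7))
arc(0,.75);arc(.75,1.35);arc(1.35,1.75)"
```

```text
row [0.0103, -0.0214, 0.6554] 0.0016 | dist 0.1312
arc 0.15 [0.032, -0.08]
arc 0.3 [0.075, -0.155]
arc 0.45 [0.129, -0.222]
arc 0.6 [0.192, -0.281]
arc 0.75 [0.263, -0.329]
arc 0.87 [0.062, -0.031]
arc 0.99 [0.127, -0.054]
arc 1.11 [0.194, -0.069]
arc 1.23 [0.263, -0.076]
arc 1.35 [0.332, -0.075]
arc 1.43 [0.046, 0.005]
arc 1.51 [0.091, 0.015]
arc 1.59 [0.135, 0.027]
arc 1.67 [0.178, 0.043]
arc 1.75 [0.22, 0.063]
```

Emit:
{"api": "carry_out", "payload": {
  "deltas": [
    [[0.01,-0.021,0.3,0,0.14],[0.01,-0.021,0.5,0,0.14],[0.01,-0.021,0.65,0.0016,0.14],[0.01,-0.021,0.655,0.0016,0.14],[0.01,-0.021,0.655,0.0016,0.14]]
  ]
}}

```text
clock: 2.7
tool_pos: [0.4645, 0.3421, 0.0701]
orientation: [180.0, -0.0, 2.9]
force: [-0.3, -0.5, 0.9]
opening: 0.0539
gripper_force: 0.0
```

Emit:
{"api": "carry_out", "payload": {
  "deltas": [
    [[0,0,0,0,-0.3],[0,0,0,0,-0.45],[0,0,0,0,-0.5],[0,0,0,0,-0.5],[0,0,0,0,-0.5]]
  ]
}}

```text
clock: 3.2
tool_pos: [0.465, 0.3394, 0.0705]
orientation: [179.9, -0.0, 2.8]
force: [2.4, -8.7, 5.8]
opening: 0.0228
gripper_force: 4.0
```

Emit:
{"api": "carry_out", "payload": {
  "deltas": [
    [[0,0,0,0,-0.52],[0,0,0,0,-0.52],[0,0,0,0,-0.52]]
  ]
}}

```text
clock: 3.5
tool_pos: [0.465, 0.3389, 0.0705]
orientation: [179.9, 0.0, 2.8]
force: [1.4, -9.3, 6.2]
opening: 0.0214
gripper_force: 18.9
```

Emit:
{"api": "carry_out", "payload": {
  "deltas": [
    [[0,0,0,0,-0.55],[0,0,0,0,-0.55],[0,0,0,0,-0.55]]
  ]
}}

```text
clock: 3.8
tool_pos: [0.465, 0.3389, 0.0705]
orientation: [179.8, 0.0, 2.8]
force: [2.7, -8.2, 6.7]
opening: 0.0212
gripper_force: 30.0
```

Emit:
{"api": "carry_out", "payload": {
  "deltas": [
    [[0.032,0,-0.08,0,-0.55],[0.075,0,-0.155,0,-0.55],[0.129,0,-0.222,0,-0.55],[0.192,0,-0.281,0,-0.55],[0.263,0,-0.329,0,-0.55]]
  ]
}}

```text
clock: 4.3
tool_pos: [0.5157, 0.341, 0.1352]
orientation: [179.8, 0.2, 2.7]
force: [-1.6, -5.6, -3.5]
opening: 0.0207
gripper_force: 30.0
```

Emit:
{"api": "carry_out", "payload": {
  "deltas": [
    [[0.062,0,-0.031,0,-0.55],[0.127,0,-0.054,0,-0.55],[0.194,0,-0.069,0,-0.55],[0.263,0,-0.076,0,-0.55],[0.332,0,-0.075,0,-0.55]]
  ]
}}

```text
clock: 4.8
tool_pos: [0.5832, 0.3439, 0.1511]
orientation: [179.8, 0.1, 2.7]
force: [-2.4, -8.5, 3.7]
opening: 0.0208
gripper_force: 30.0
```

Emit:
{"api": "carry_out", "payload": {
  "deltas": [
    [[0.046,0,0.005,0,-0.55],[0.091,0,0.015,0,-0.55],[0.135,0,0.027,0,-0.55],[0.178,0,0.043,0,-0.55],[0.22,0,0.063,0,-0.55]]
  ]
}}

```text
clock: 5.3
tool_pos: [0.6281, 0.3458, 0.1389]
orientation: [179.8, 0.0, 2.7]
force: [0.7, -9.3, 5.4]
opening: 0.0205
gripper_force: 30.0
```

Emit:
{"api": "carry_out", "payload": {
  "deltas": [
    [[0,0,0,0,-0.55],[0,0,0,0,-0.4],[0,0,0,0,0.1],[0,0,-0.2,0,0.1],[0,0,-0.3,0,0.1]]
  ]
}}

```text
clock: 5.8
tool_pos: [0.6281, 0.3495, 0.2003]
orientation: [-179.9, -0.1, 2.8]
force: [0.9, 0.4, 1.0]
opening: 0.0442
gripper_force: 0.0
```

Run:
```python
from h import *
st(); w=ctrl.snapshot("scene"); 
b=ctrl.snapshot("side")
im=np.vstack([w["color"][80:230,230:480],b["color"][80:230,130:380]])[:,:,::-1]
cv2.imwrite("pics/o1.png",cv2.resize(im,None,fx=2,fy=2))
for s in (w,b):
  for n in("rect_1_mid","round_1_mid","lantern_1_mid"):
    print(n,[(d["centre"],round(d["p"],2),ray(s,d["centre"],.019).round(3)) for d in ctrl.spot_point(s,n)])
```

```text
t 5.8 p [0.6281 0.3495 0.2003] rpy [-1.799e+02 -1.000e-01  2.800e+00] F [0.9 0.4 1. ] open 0.0442 gf 0.0 q [ 45.  25.   5.   0. -69.  48.]
rect_1_mid [([336.3, 168.1], 0.55, array([0.477, 0.298, 0.019]))]
round_1_mid [([246.1, 234.1], 0.55, array([ 0.43 , -0.07 ,  0.019]))]
lantern_1_mid []
rect_1_mid [([209.3, 184.8], 0.64, array([0.32 , 0.277, 0.019])), ([248.5, 166.0], 0.42, array([0.477, 0.302, 0.019]))]
round_1_mid [([290.6, 243.9], 0.66, array([ 0.42 , -0.081,  0.019]))]
lantern_1_mid []
```

View pics/o1.png

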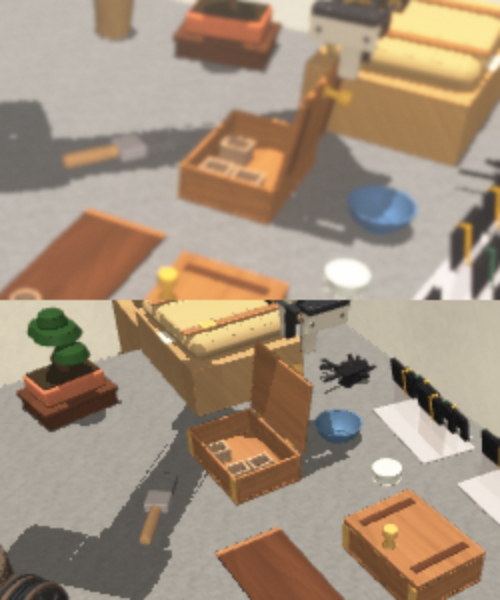

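Emit:
{"api": "carry_out", "payload": {
  "deltas": [
    [[0,0,-0.12,0,0.1],[-0.2,0,-0.12,0,0.1],[-0.5,0.03,-0.12,0,0.1],[-0.8,0.03,-0.12,0,0.1],[-0.9,0.04,-0.12,0,0.1]]
  ]
}}

```text
clock: 6.7
tool_pos: [0.4457, 0.3313, 0.2209]
orientation: [180.0, 0.1, 2.8]
force: [-0.4, 1.1, 0.8]
opening: 0.0481
gripper_force: 0.0
```

Emit:
{"api": "carry_out", "payload": {
  "deltas": [
    [[0,0,0,0,0.1],[0,0,0,0,0.1]]
  ]
}}

```text
clock: 6.9
tool_pos: [0.4474, 0.3323, 0.2221]
orientation: [-180.0, -0.0, 2.9]
force: [0.2, 0.8, 0.1]
opening: 0.0484
gripper_force: 0.0
```

Run:
```python
from h import *
st(); w=ctrl.snapshot("wrist"); save(w,"w2.png",k=1.4)
for d in ctrl.spot_point(w,"rect_1_mid"): print(np.round(d["centre"]),round(d["p"],2),ray(w,d["centre"],.019).round(4))
for d in ctrl.silhouettes(w,"rect_1_mid"): 
  r=cv2.minAreaRect(np.argwhere(d["mask"])[:,::-1].astype(np.float32)); print(r,round(d["p"],2))
```

```text
t 6.9 p [0.4474 0.3323 0.2221] rpy [-180.    -0.     2.9] F [0.2 0.8 0.1] open 0.0484 gf 0.0 q [ 57.  10. -15.   0. -66.  36.]
[307. 154.] 0.67 [0.4795 0.305  0.019 ]
((308.04718017578125, 157.41510009765625), (34.96696472167969, 44.436279296875), 2.4895529747009277) 0.71
```

View pics/w2.png

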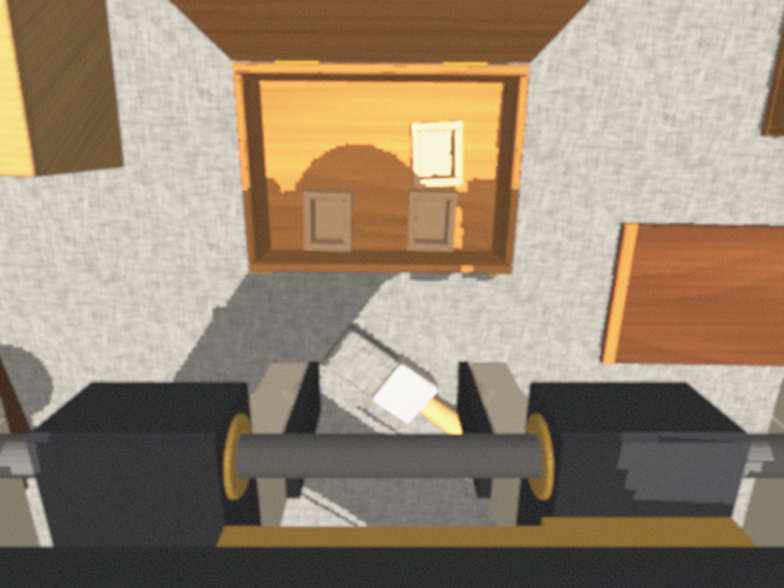

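Run:
```python
from h import *
w=ctrl.snapshot("wrist")
g=lambda a,b,z:ray(w,(a/1.4,b/1.4),z).round(4)
print([g(a,b,.032).tolist() for a,b in((327,220),(431.5,220),(437,152))])
C=np.array([g(a,b,.054) for a,b in((235,66),(529,66),(249,272),(511,272))]);print(C,C.mean(0))
go((.474,.376,.2,2.8))
```

```text
[[0.4766, 0.3771, 0.032], [0.4801, 0.3045, 0.032], [0.5257, 0.3042, 0.032]]
[[0.5693 0.4303 0.054 ]
 [0.5779 0.2555 0.054 ]
 [0.4425 0.4267 0.054 ]
 [0.4512 0.2504 0.054 ]] [0.510225 0.340725 0.054   ]
row [0.1363, -0.2129, 0.106] -0.0002 | dist 0.0548
```

Emit:
{"api": "carry_out", "payload": {
  "deltas": [
    [[0.15,-0.216,0.3,0,-0.09],[0.152,-0.216,0.6,0,-0.09],[0.152,-0.216,0.65,0,-0.09],[0.152,-0.216,0.65,0,-0.09],[0.152,-0.216,0.65,0,-0.09]]
  ]
}}

```text
clock: 7.6
tool_pos: [0.4769, 0.3762, 0.0912]
orientation: [179.8, 0.1, 2.8]
force: [0.8, 0.7, 0.5]
opening: 0.0401
gripper_force: 0.0
```

Run:
```python
from h import *
st(); go((.4755,.377,.010,2.8))
w=ctrl.snapshot("side"); save(w,"s3.png",(170,80,330,230),3)
```

```text
t 7.6 p [0.4769 0.3762 0.0912] rpy [1.798e+02 1.000e-01 2.800e+00] F [0.8 0.7 0.5] open 0.0401 gf 0.0 q [ 57.  21. -18.   0. -51.  36.]
row [-0.0068, -0.0044, 0.4058] -0.0001 | dist 0.0812
```

Emit:
{"api": "carry_out", "payload": {
  "deltas": [
    [[-0.006,-0.004,0.15,0,-0.09],[-0.006,-0.004,0.3,0,-0.09],[-0.006,-0.004,0.38,0,-0.09],[-0.006,-0.004,0.405,0,-0.09],[-0.006,-0.004,0.405,0,-0.09]]
  ]
}}

```text
clock: 8.15
tool_pos: [0.4759, 0.3783, 0.0126]
orientation: [-179.9, -0.1, 2.8]
force: [-0.0, 0.8, -0.1]
opening: 0.0398
gripper_force: 0.0
```

Emit:
{"api": "carry_out", "payload": {
  "deltas": [
    [[0,0,0,0,-0.15],[0,0,0,0,-0.21],[0,0,0,0,-0.24],[0,0,0,0,-0.26],[0,0,0,0,-0.26]]
  ]
}}

```text
clock: 8.65
tool_pos: [0.4752, 0.3776, 0.011]
orientation: [-180.0, -0.0, 2.8]
force: [0.1, -0.3, 0.4]
opening: 0.0327
gripper_force: 0.2
```

Emit:
{"api": "carry_out", "payload": {
  "deltas": [
    [[0,0,0,0,-0.27],[0,0,0,0,-0.275],[0,0,0,0,-0.275]]
  ]
}}

```text
clock: 8.95
tool_pos: [0.4751, 0.3775, 0.0109]
orientation: [180.0, -0.0, 2.8]
force: [0.5, -0.8, 3.8]
opening: 0.0318
gripper_force: 13.0
```

Emit:
{"api": "carry_out", "payload": {
  "deltas": [
    [[0,0,0,0,-0.268],[0,0,0,0,-0.268]]
  ]
}}

```text
clock: 9.15
tool_pos: [0.4751, 0.3775, 0.0108]
orientation: [180.0, -0.0, 2.8]
force: [-0.5, -1.8, 3.6]
opening: 0.0323
gripper_force: 2.9
```

Emit:
{"api": "carry_out", "payload": {
  "deltas": [
    [[0,0,-0.02,0,-0.268],[0,0,-0.08,0,-0.268],[0,0,-0.2,0,-0.268]]
  ]
}}

```text
clock: 9.45
tool_pos: [0.4742, 0.3765, 0.05]
orientation: [179.8, 0.1, 2.8]
force: [0.2, 0.2, -0.8]
opening: 0.0323
gripper_force: 2.8
```

Emit:
{"api": "carry_out", "payload": {
  "deltas": [
    [[0,0,-0.15,0,-0.271],[0,0,-0.35,0,-0.271],[0,0.05,-0.5,0,-0.271],[-0.04,0.25,-0.5,0,-0.271],[-0.08,0.45,-0.5,0,-0.271]]
  ]
}}

```text
clock: 9.95
tool_pos: [0.4636, 0.2868, 0.1525]
orientation: [-179.9, -0.1, 2.9]
force: [0.0, -0.6, -0.8]
opening: 0.0319
gripper_force: 6.5
```

Emit:
{"api": "carry_out", "payload": {
  "deltas": [
    [[-0.03,0.2,0,0,-0.271],[-0.06,0.4,0,0,-0.271],[-0.08,0.6,0.1,0,-0.271],[-0.09,0.75,0.25,0,-0.271],[-0.09,0.796,0.35,0,-0.271]]
  ]
}}

```text
clock: 10.45
tool_pos: [0.452, 0.1242, 0.0804]
orientation: [-180.0, 0.0, 2.7]
force: [-0.3, 0.3, -0.3]
opening: 0.0322
gripper_force: 6.4
```

Run:
```python
from h import *
st(); go((.4525,.126,.0135,1.9))
w=ctrl.snapshot("scene"); b=ctrl.snapshot("side")
for s in(w,b):
  X=[ray(s,d["centre"],.021).round(3).tolist() for d in ctrl.spot_point(s,"round_1_mid")]; print(X)
cv2.imwrite("pics/p1.png",cv2.resize(np.hstack([w["color"][150:300,180:360],b["color"][150:300,190:370]])[:,:,::-1],None,fx=2,fy=2,interpolation=cv2.INTER_CUBIC))
```

```text
t 10.45 p [0.452  0.1242 0.0804] rpy [-180.     0.     2.7] F [-0.3  0.3 -0.3] open 0.0322 gf 6.45 q [ 39.  10. -36.  -0. -44.  53.]
row [0.003, -0.0089, 0.3346] 0.0021 | dist 0.0669
[[0.418, -0.072, 0.021]]
[[0.415, -0.075, 0.021]]
```

View pics/p1.png

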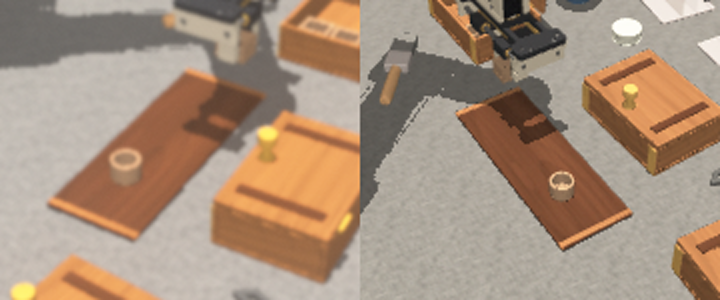

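Emit:
{"api": "carry_out", "payload": {
  "deltas": [
    [[0.003,-0.009,0.15,0.002,-0.271],[0.003,-0.009,0.28,0.002,-0.271],[0.003,-0.009,0.325,0.002,-0.271],[0.003,-0.009,0.335,0.002,-0.271],[0.003,-0.009,0.335,0.002,-0.271]]
  ]
}}

```text
clock: 11.15
tool_pos: [0.4545, 0.1297, 0.0147]
orientation: [-180.0, -0.1, 2.1]
force: [0.7, -0.8, 0.3]
opening: 0.032
gripper_force: 6.4
```

Run:
```python
from h import *
st(); w=ctrl.snapshot("scene")
C=np.array([ray(w,c,.008) for c in((275,185),(311.5,198.5),(205,252),(248.5,269))]);print(C.round(3),C.mean(0))
```

```text
t 11.15 p [0.4545 0.1297 0.0147] rpy [-1.8e+02 -1.0e-01  2.1e+00] F [ 0.7 -0.8  0.3] open 0.032 gf 6.45 q [ 40.  16. -39.   0. -34.  52.]
[[ 0.372  0.151  0.008]
 [ 0.482  0.149  0.008]
 [ 0.381 -0.16   0.008]
 [ 0.493 -0.154  0.008]] [ 0.43195103 -0.00361615  0.008     ]
```

Emit:
{"api": "carry_out", "payload": {
  "deltas": [
    [[0,0,0,0,-0.271],[0,0,0.006,0,-0.271],[0,0,0.006,0,-0.24],[0,0,0.006,0,-0.15],[0,0,0.006,0,-0.08]]
  ]
}}

```text
clock: 11.7
tool_pos: [0.4539, 0.1288, 0.0127]
orientation: [-180.0, -0.0, 2.1]
force: [0.0, -0.0, 1.1]
opening: 0.0385
gripper_force: 0.0
```

Emit:
{"api": "carry_out", "payload": {
  "deltas": [
    [[0,0,0,0,-0.08],[0,0,-0.12,0,-0.08],[0,0,-0.4,0,-0.09],[0,0,-0.6,0,-0.09],[0,0,-0.7,0,-0.09]]
  ]
}}

```text
clock: 12.2
tool_pos: [0.4554, 0.1297, 0.1569]
orientation: [-179.8, -0.3, 2.1]
force: [1.0, 0.5, -0.8]
opening: 0.0401
gripper_force: 0.0
```

Run:
```python
from h import *
st(); go((.479,.303,.15,2.8),(.479,.303,.01,2.8))
```

```text
t 12.2 p [0.4554 0.1297 0.1569] rpy [-179.8   -0.3    2.1] F [ 1.   0.5 -0.8] open 0.0401 gf 0.0 q [ 40.   5. -30.   0. -55.  52.]
row [0.1497, -0.8618, 0.0344] -0.0019 | dist 0.1751
row [0.1497, -0.8618, 0.7344] -0.0019 | dist 0.2284
```

Emit:
{"api": "carry_out", "payload": {
  "deltas": [
    [[0.04,-0.24,0,0,-0.09],[0.09,-0.48,0,0,-0.09],[0.13,-0.72,0,0,-0.09],[0.15,-0.86,0.1,-0.002,-0.09],[0.15,-0.862,0.3,-0.002,-0.09]]
  ]
}}

```text
clock: 12.7
tool_pos: [0.4799, 0.3076, 0.0943]
orientation: [-179.7, -0.3, 3.0]
force: [0.7, -0.3, -0.8]
opening: 0.0397
gripper_force: 0.0
```

Emit:
{"api": "carry_out", "payload": {
  "deltas": [
    [[0,0,0,0,-0.09],[0,0,0.05,0,-0.09]]
  ]
}}

```text
clock: 12.9
tool_pos: [0.478, 0.3022, 0.0833]
orientation: [180.0, -0.0, 2.8]
force: [0.8, -0.1, 0.3]
opening: 0.0399
gripper_force: 0.0
```

Run:
```python
from h import *
st(); go((.479,.303,.01,2.8))
```

```text
t 12.9 p [0.478  0.3022 0.0833] rpy [180.   -0.    2.8] F [ 0.8 -0.1  0.3] open 0.0399 gf 0.0 q [ 52.  18. -24.   0. -48.  41.]
row [0.0054, -0.0036, 0.3663] 0.0001 | dist 0.0733
```

Emit:
{"api": "carry_out", "payload": {
  "deltas": [
    [[0.005,-0.004,0.15,0,-0.09],[0.005,-0.004,0.28,0,-0.09],[0.005,-0.004,0.35,0,-0.09],[0.005,-0.004,0.365,0,-0.09],[0.005,-0.004,0.365,0,-0.09]]
  ]
}}

```text
clock: 13.4
tool_pos: [0.4792, 0.303, 0.0105]
orientation: [-180.0, -0.1, 2.8]
force: [-0.9, -0.3, 0.1]
opening: 0.04
gripper_force: 0.0
```

Emit:
{"api": "carry_out", "payload": {
  "deltas": [
    [[0,0,0,0,-0.15],[0,0,0,0,-0.21],[0,0,0,0,-0.24],[0,0,0,0,-0.26],[0,0,0,0,-0.264]]
  ]
}}

```text
clock: 13.9
tool_pos: [0.4787, 0.3033, 0.0099]
orientation: [-180.0, -0.0, 2.8]
force: [-0.1, 1.1, 0.8]
opening: 0.0322
gripper_force: 0.3
```

Emit:
{"api": "carry_out", "payload": {
  "deltas": [
    [[0,0,0,0,-0.268],[0,0,0,0,-0.271],[0,0,0,0,-0.271]]
  ]
}}

```text
clock: 14.2
tool_pos: [0.4787, 0.3033, 0.0099]
orientation: [-180.0, -0.0, 2.8]
force: [0.3, 0.5, 4.0]
opening: 0.0319
gripper_force: 8.9
```

Emit:
{"api": "carry_out", "payload": {
  "deltas": [
    [[0,0,-0.05,0,-0.271],[0,0,-0.2,0,-0.271],[0,0,-0.4,0,-0.271],[0,0,-0.6,0,-0.271],[0,0.05,-0.7,0,-0.271]]
  ]
}}

```text
clock: 14.7
tool_pos: [0.4801, 0.2943, 0.1536]
orientation: [-179.8, -0.2, 2.9]
force: [1.2, 0.1, -0.8]
opening: 0.0318
gripper_force: 8.6
```

Emit:
{"api": "carry_out", "payload": {
  "deltas": [
    [[-0.09,0.17,0,0,-0.271],[-0.18,0.34,0,0,-0.271],[-0.27,0.52,0.0,0,-0.271],[-0.37,0.72,0.1,0,-0.271],[-0.427,0.82,0.3,0,-0.271]]
  ]
}}

```text
clock: 15.2
tool_pos: [0.4014, 0.1237, 0.0914]
orientation: [-179.8, -0.2, 2.8]
force: [1.2, 0.8, -2.8]
opening: 0.0321
gripper_force: 8.6
```

Run:
```python
from h import *
st(); go((.402,.125,.0125,1))
```

```text
t 15.2 p [0.4014 0.1237 0.0914] rpy [-179.8   -0.2    2.8] F [ 1.2  0.8 -2.8] open 0.0321 gf 8.61 q [ 44.   4. -41.   0. -44.  48.]
row [0.0033, -0.0066, 0.3947] 0.0049 | dist 0.079
```

Emit:
{"api": "carry_out", "payload": {
  "deltas": [
    [[0.003,-0.007,0.15,0,-0.271],[0.003,-0.007,0.3,0,-0.271],[0.003,-0.007,0.375,0,-0.271],[0.003,-0.007,0.39,0,-0.271],[0.003,-0.007,0.39,0,-0.271]]
  ]
}}

```text
clock: 15.7
tool_pos: [0.402, 0.1262, 0.0116]
orientation: [179.9, 0.1, 2.8]
force: [0.3, -0.3, -0.2]
opening: 0.0317
gripper_force: 3.0
```

Emit:
{"api": "carry_out", "payload": {
  "deltas": [
    [[0,0,0,0,-0.271],[0,0,0.004,0,-0.271],[0,0,0.004,0,-0.24],[0,0,0.004,0,-0.15],[0,0,0.004,0,-0.08]]
  ]
}}

```text
clock: 16.2
tool_pos: [0.4023, 0.1266, 0.0111]
orientation: [-180.0, -0.0, 2.8]
force: [0.5, 0.1, 0.6]
opening: 0.0385
gripper_force: 0.0
```

Emit:
{"api": "carry_out", "payload": {
  "deltas": [
    [[0,0,0,0,-0.08],[0,0,-0.12,0,-0.08],[0,0,-0.4,0,-0.09],[0,0,-0.6,0,-0.09],[0,0,-0.7,0,-0.09]]
  ]
}}

```text
clock: 16.7
tool_pos: [0.4037, 0.1275, 0.1549]
orientation: [-179.8, -0.3, 2.8]
force: [1.0, 0.9, -0.9]
opening: 0.04
gripper_force: 0.0
```

Run:
```python
from h import *
st(); go((.526,.304,.15,2.8))
```

```text
t 16.7 p [0.4037 0.1275 0.1549] rpy [-179.8   -0.3    2.8] F [ 1.   0.9 -0.9] open 0.04 gf 0.0 q [ 45.  -0. -36.   0. -54.  48.]
row [0.6545, -0.8515, 0.0247] 0.0001 | dist 0.2148
```

Emit:
{"api": "carry_out", "payload": {
  "deltas": [
    [[0.15,-0.2,0,0,-0.09],[0.3,-0.39,0,0,-0.09],[0.45,-0.58,0,0,-0.09],[0.6,-0.78,0.1,0,-0.09],[0.654,-0.851,0.3,0,-0.09]]
  ]
}}

```text
clock: 17.2
tool_pos: [0.5287, 0.3077, 0.0928]
orientation: [-179.7, -0.4, 2.9]
force: [0.4, 0.1, -0.5]
opening: 0.04
gripper_force: 0.0
```

Emit:
{"api": "carry_out", "payload": {
  "deltas": [
    [[0,0,0,0,-0.09],[0,0,0.05,0,-0.09],[0,0,0.05,0,-0.09]]
  ]
}}

```text
clock: 17.5
tool_pos: [0.524, 0.302, 0.0803]
orientation: [180.0, 0.0, 2.8]
force: [-0.3, -0.6, 0.6]
opening: 0.0398
gripper_force: 0.0
```

Run:
```python
from h import *
st(); go((.526,.304,.01,2.8))
```

```text
t 17.5 p [0.524  0.302  0.0803] rpy [180.    0.    2.8] F [-0.3 -0.6  0.6] open 0.0398 gf 0.0 q [ 48.  22. -19.  -0. -50.  44.]
row [0.0107, -0.0094, 0.3517] -0.0001 | dist 0.0704
```

Emit:
{"api": "carry_out", "payload": {
  "deltas": [
    [[0.01,-0.009,0.15,0,-0.09],[0.01,-0.009,0.28,0,-0.09],[0.01,-0.009,0.335,0,-0.09],[0.01,-0.009,0.35,0,-0.09],[0.01,-0.009,0.35,0,-0.09]]
  ]
}}

```text
clock: 18.0
tool_pos: [0.5269, 0.3049, 0.012]
orientation: [-180.0, -0.1, 2.8]
force: [0.5, 0.5, 0.3]
opening: 0.0397
gripper_force: 0.0
```

Emit:
{"api": "carry_out", "payload": {
  "deltas": [
    [[0,0,0,0,-0.15],[0,0,0,0,-0.21],[0,0,0,0,-0.24],[0,0,0,0,-0.26],[0,0,0,0,-0.264]]
  ]
}}

```text
clock: 18.5
tool_pos: [0.5265, 0.3047, 0.011]
orientation: [-180.0, -0.0, 2.8]
force: [-0.2, 0.2, 0.0]
opening: 0.0323
gripper_force: 0.3
```

Emit:
{"api": "carry_out", "payload": {
  "deltas": [
    [[0,0,0,0,-0.268],[0,0,0,0,-0.271],[0,0,0,0,-0.271]]
  ]
}}

```text
clock: 18.8
tool_pos: [0.5265, 0.3047, 0.0109]
orientation: [180.0, -0.0, 2.8]
force: [0.1, -1.0, 4.3]
opening: 0.032
gripper_force: 9.9
```

Emit:
{"api": "carry_out", "payload": {
  "deltas": [
    [[0,0,-0.05,0,-0.271],[0,0,-0.2,0,-0.271],[0,0,-0.4,0,-0.271],[0,0,-0.6,0,-0.271],[0,0,-0.7,0,-0.271]]
  ]
}}

```text
clock: 19.3
tool_pos: [0.5276, 0.3058, 0.1552]
orientation: [-179.8, -0.2, 2.8]
force: [1.3, 0.1, 0.1]
opening: 0.0322
gripper_force: 9.6
```

Run:
```python
from h import *
st(); go((.428,.055,.1,2.8))
w=ctrl.snapshot("scene"); b=ctrl.snapshot("side")
for s in(w,b):
  print([ray(s,d["centre"],.021).round(3).tolist() for d in ctrl.spot_point(s,"round_1_mid")])
```

```text
t 19.3 p [0.5276 0.3058 0.1552] rpy [-179.8   -0.2    2.8] F [1.3 0.1 0.1] open 0.0322 gf 9.6 q [ 48.  17. -14.   0. -59.  44.]
row [-0.5592, 1.2278, 0.2761] 0.0 | dist 0.2754
[[0.426, -0.082, 0.021]]
[[0.421, -0.077, 0.021]]
```

Emit:
{"api": "carry_out", "payload": {
  "deltas": [
    [[-0.09,0.2,0,0,-0.271],[-0.18,0.4,0,0,-0.271],[-0.27,0.6,0,0,-0.271],[-0.36,0.8,0,0,-0.271],[-0.45,0.98,0,0,-0.271]]
  ]
}}

```text
clock: 20.0
tool_pos: [0.4442, 0.1024, 0.1493]
orientation: [179.9, 0.1, 2.8]
force: [0.6, -0.2, -1.2]
opening: 0.0318
gripper_force: 9.6
```

Emit:
{"api": "carry_out", "payload": {
  "deltas": [
    [[-0.07,0.15,0.1,0,-0.271],[-0.109,0.248,0.276,0,-0.271],[-0.109,0.248,0.276,0,-0.271],[-0.109,0.248,0.276,0,-0.271]]
  ]
}}

```text
clock: 20.4
tool_pos: [0.4257, 0.053, 0.0944]
orientation: [179.9, 0.2, 2.7]
force: [1.2, 1.0, -0.8]
opening: 0.0325
gripper_force: 9.6
```

Run:
```python
from h import *
st(); go((.428,.055,.0135,2.8))
```

```text
t 20.4 p [0.4257 0.053  0.0944] rpy [179.9   0.2   2.7] F [ 1.2  1.  -0.8] open 0.0325 gf 9.6 q [ 34.   5. -39.   0. -46.  59.]
row [0.0118, -0.0096, 0.4045] -0.0002 | dist 0.081
```

Emit:
{"api": "carry_out", "payload": {
  "deltas": [
    [[0.011,-0.009,0.15,0,-0.271],[0.011,-0.009,0.3,0,-0.271],[0.011,-0.009,0.39,0,-0.271],[0.011,-0.009,0.4,0,-0.271],[0.011,-0.009,0.4,0,-0.271]]
  ]
}}

```text
clock: 20.9
tool_pos: [0.4293, 0.0564, 0.0157]
orientation: [180.0, 0.0, 2.8]
force: [-0.1, 0.2, -0.7]
opening: 0.0321
gripper_force: 9.6
```

Emit:
{"api": "carry_out", "payload": {
  "deltas": [
    [[0,0,0,0,-0.271],[0,0,0.003,0,-0.271],[0,0,0.003,0,-0.24],[0,0,0.003,0,-0.15],[0,0,0.003,0,-0.08]]
  ]
}}

```text
clock: 21.4
tool_pos: [0.429, 0.056, 0.0153]
orientation: [-180.0, -0.0, 2.8]
force: [-0.1, -0.3, -0.4]
opening: 0.0385
gripper_force: 0.0
```

Emit:
{"api": "carry_out", "payload": {
  "deltas": [
    [[0,0,0,0,-0.08],[0,0,-0.12,0,-0.08],[0,0,-0.4,0,-0.09],[0,0,-0.65,0,-0.09],[0,0,-0.9,0,-0.09]]
  ]
}}

```text
clock: 21.9
tool_pos: [0.4283, 0.0555, 0.191]
orientation: [180.0, 0.0, 2.8]
force: [1.7, 0.7, -0.2]
opening: 0.0397
gripper_force: 0.0
```

Run:
```python
from h import *
st(); go((.628,.346,.225,2.8),(.628,.346,.139,2.8))
w=ctrl.snapshot("scene"); b=ctrl.snapshot("side")
cv2.imwrite("pics/p3.png",cv2.resize(np.hstack([w["color"][80:300,190:410],b["color"][80:300,190:410]])[:,:,::-1],None,fx=1.7,fy=1.7,interpolation=cv2.INTER_CUBIC))
for s in(w,b):
  print([ray(s,d["centre"],.0).round(3).tolist() for d in ctrl.spot_point(s,"lid_a_knob")])
arc(1.75,1.35);arc(1.35,.75);arc(.75,0)
```

```text
t 21.9 p [0.4283 0.0555 0.191 ] rpy [180.    0.    2.8] F [ 1.7  0.7 -0.2] open 0.0397 gf 0.0 q [ 34.  -1. -31.   0. -60.  59.]
row [1.068, -1.4022, -0.1698] -0.0 | dist 0.3542
row [1.068, -1.4022, 0.2602] -0.0 | dist 0.3563
[[0.529, 0.655, 0.0], [0.315, 0.319, 0.0]]
[[0.763, 0.606, 0.0], [0.624, 0.05, -0.0]]
arc 1.67 [-0.042, -0.02]
arc 1.59 [-0.085, -0.036]
arc 1.51 [-0.129, -0.048]
arc 1.43 [-0.174, -0.058]
arc 1.35 [-0.22, -0.063]
arc 1.23 [-0.069, -0.001]
arc 1.11 [-0.138, 0.006]
arc 0.99 [-0.205, 0.021]
arc 0.87 [-0.27, 0.044]
arc 0.75 [-0.332, 0.075]
arc 0.6 [-0.071, 0.048]
arc 0.45 [-0.135, 0.107]
arc 0.3 [-0.189, 0.174]
arc 0.15 [-0.232, 0.249]
arc 0.0 [-0.263, 0.329]
```

View pics/p3.png

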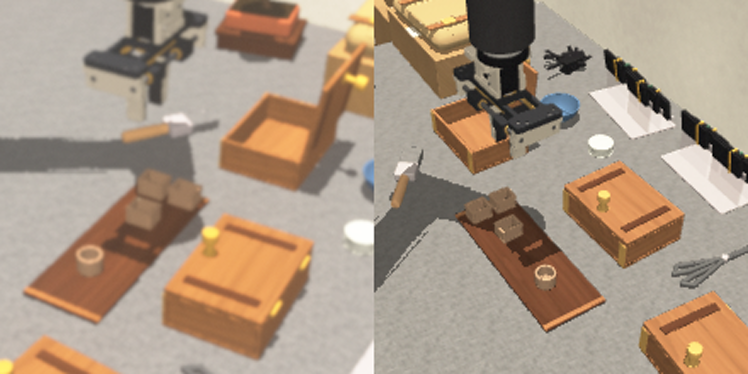

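Emit:
{"api": "carry_out", "payload": {
  "deltas": [
    [[0,-0.05,-0.22,0,0.1],[0.15,-0.2,-0.22,0,0.1],[0.3,-0.4,-0.22,0,0.1],[0.44,-0.58,-0.22,0,0.1],[0.53,-0.7,-0.22,0,0.1]]
  ]
}}

```text
clock: 22.6
tool_pos: [0.5286, 0.2027, 0.2305]
orientation: [179.9, 0.2, 2.8]
force: [-0.2, -0.8, 0.5]
opening: 0.0481
gripper_force: 0.0
```

Emit:
{"api": "carry_out", "payload": {
  "deltas": [
    [[0.15,-0.2,0,0,0.1],[0.3,-0.4,0,0,0.1],[0.44,-0.58,0,0,0.1],[0.538,-0.702,0,0,0.1],[0.538,-0.702,0,0,0.1]]
  ]
}}

```text
clock: 23.1
tool_pos: [0.6293, 0.3487, 0.2278]
orientation: [179.8, 0.3, 2.9]
force: [-0.4, 0.2, -1.7]
opening: 0.0482
gripper_force: 0.0
```

Run:
```python
from h import *
st(); go((.628,.346,.139,2.8))
w=ctrl.snapshot("wrist")
print([(d["centre"],d["p"],ray(w,d["centre"],.158).round(4)) for d in ctrl.spot_point(w,"lid_a_knob")])
```

```text
t 23.1 p [0.6293 0.3487 0.2278] rpy [179.8   0.3   2.9] F [-0.4  0.2 -1.7] open 0.0482 gf 0.0 q [ 44.  25.   7.  -0. -73.  48.]
row [-0.0069, 0.0133, 0.4441] 0.0001 | dist 0.0889
[([282.1, 235.0], 0.57, array([0.6249, 0.3458, 0.158 ]))]
```

Emit:
{"api": "carry_out", "payload": {
  "deltas": [
    [[-0.007,0.013,0.2,0,0.1],[-0.007,0.013,0.38,0,0.1],[-0.007,0.013,0.444,0,0],[-0.007,0.013,0.444,0,-0.3],[-0.007,0.013,0.444,0,-0.55]]
  ]
}}

```text
clock: 23.7
tool_pos: [0.628, 0.3437, 0.1458]
orientation: [-180.0, -0.1, 2.8]
force: [0.3, 0.0, 0.4]
opening: 0.0332
gripper_force: 0.0
```

Emit:
{"api": "carry_out", "payload": {
  "deltas": [
    [[0,0,0,0,-0.55],[0,0,0,0,-0.55],[0,0,0,0,-0.55]]
  ]
}}

```text
clock: 24.0
tool_pos: [0.6283, 0.3456, 0.1465]
orientation: [-179.8, -0.2, 2.8]
force: [-0.2, 5.9, 3.1]
opening: 0.0206
gripper_force: 30.0
```

Emit:
{"api": "carry_out", "payload": {
  "deltas": [
    [[-0.042,0,-0.02,0,-0.55],[-0.085,0,-0.036,0,-0.55],[-0.129,0,-0.048,0,-0.55],[-0.174,0,-0.058,0,-0.55],[-0.22,0,-0.063,0,-0.55]]
  ]
}}

```text
clock: 24.5
tool_pos: [0.5843, 0.3437, 0.1584]
orientation: [-179.8, -0.2, 2.8]
force: [2.2, 6.8, -3.4]
opening: 0.0209
gripper_force: 30.0
```

Emit:
{"api": "carry_out", "payload": {
  "deltas": [
    [[-0.069,0,-0.001,0,-0.55],[-0.138,0,0.006,0,-0.55],[-0.205,0,0.021,0,-0.55],[-0.27,0,0.044,0,-0.55],[-0.332,0,0.075,0,-0.55]]
  ]
}}

```text
clock: 25.0
tool_pos: [0.5184, 0.3409, 0.1438]
orientation: [-179.7, -0.3, 2.8]
force: [4.6, 6.5, -2.9]
opening: 0.0208
gripper_force: 30.0
```

Emit:
{"api": "carry_out", "payload": {
  "deltas": [
    [[-0.071,0,0.048,0,-0.55],[-0.135,0,0.107,0,-0.55],[-0.189,0,0.174,0,-0.55],[-0.232,0,0.249,0,-0.55],[-0.263,0,0.332,0,-0.55]]
  ]
}}

```text
clock: 25.5
tool_pos: [0.4653, 0.3386, 0.0774]
orientation: [-179.7, -0.2, 2.9]
force: [-1.6, 6.2, 6.4]
opening: 0.0213
gripper_force: 30.0
```

Emit:
{"api": "carry_out", "payload": {
  "deltas": [
    [[0,0,0.01,0,-0.55],[0,0,0.01,0,-0.55],[0,0,0.01,0,-0.55]]
  ]
}}

```text
clock: 25.8
tool_pos: [0.465, 0.3386, 0.0759]
orientation: [-179.7, -0.2, 2.9]
force: [-8.3, 7.8, 10.9]
opening: 0.0213
gripper_force: 30.0
```

Emit:
{"api": "carry_out", "payload": {
  "deltas": [
    [[0,0,0,0,-0.3],[0,0,0,0,0.14],[0,0,0,0,0.14],[0,0,-0.2,0,0.14],[0,0,-0.5,0,0.14]]
  ]
}}

```text
clock: 26.3
tool_pos: [0.4634, 0.3338, 0.162]
orientation: [179.7, 0.2, 2.7]
force: [1.1, 2.2, -0.6]
opening: 0.0491
gripper_force: 0.0
```

Run:
```python
from h import *
st(); go((.565,-.022,.2,3))
w=ctrl.snapshot("scene"); b=ctrl.snapshot("side")
for s in(w,b):
  print([(d["centre"],ray(s,d["centre"],.0885).round(3).tolist()) for d in ctrl.spot_point(s,"lid_a_knob")])
```

```text
t 26.3 p [0.4634 0.3338 0.162 ] rpy [179.7   0.2   2.7] F [ 1.1  2.2 -0.6] open 0.0491 gf 0.0 q [ 55.  14. -18.  -0. -59.  37.]
row [0.422, 1.8015, -0.19] -0.0007 | dist 0.372
[([339.4, 137.8], [0.46, 0.339, 0.089])]
[([390.2, 234.1], [0.631, -0.237, 0.089])]
```

Emit:
{"api": "carry_out", "payload": {
  "deltas": [
    [[0,0.1,-0.19,0,0.14],[0.07,0.3,-0.19,0,0.14],[0.12,0.5,-0.19,0,0.14],[0.17,0.72,-0.19,0,0.14],[0.22,0.94,-0.19,0,0.14]]
  ]
}}

```text
clock: 27.0
tool_pos: [0.517, 0.148, 0.2001]
orientation: [179.9, 0.1, 2.8]
force: [1.1, 0.8, 0.8]
opening: 0.05
gripper_force: 0.0
```

Emit:
{"api": "carry_out", "payload": {
  "deltas": [
    [[0.05,0.2,0,0,0.14],[0.1,0.42,0,0,0.14],[0.15,0.65,0,0,0.14],[0.202,0.86,0,0,0.14],[0.202,0.86,0,0,0.14]]
  ]
}}

```text
clock: 27.5
tool_pos: [0.566, -0.0243, 0.1995]
orientation: [179.9, 0.2, 2.5]
force: [-0.9, -0.5, 0.3]
opening: 0.0498
gripper_force: 0.0
```

Run:
```python
from h import *
st(); w=ctrl.snapshot("wrist"); save(w,"w4.png",k=1.4)
print([(d["centre"],d["p"],ray(w,d["centre"],.0885).round(4)) for d in ctrl.spot_point(w,"lid_a_knob")])
```

```text
t 27.5 p [ 0.566  -0.0243  0.1995] rpy [179.9   0.2   2.5] F [-0.9 -0.5  0.3] open 0.0498 gf 0.0 q [ 17.  12. -15.   0. -63.  75.]
[]
```

View pics/w4.png

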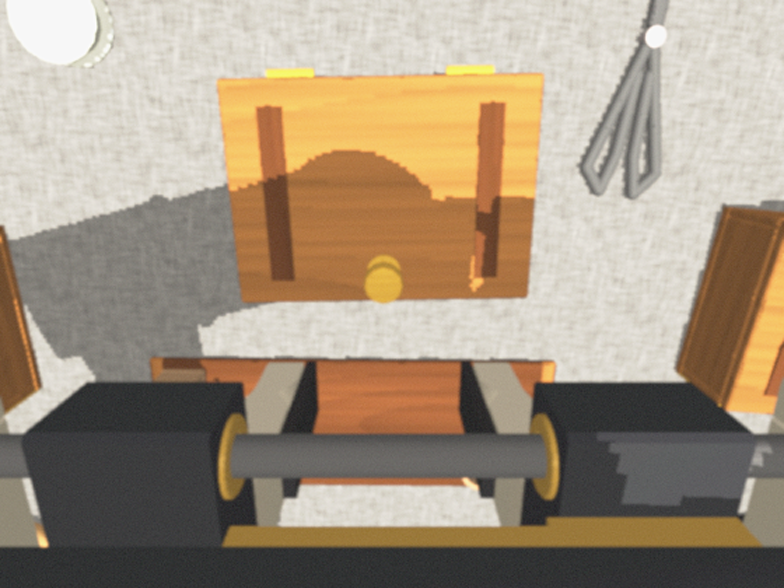

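```bash
cat >> h.py <<'E'
def lidpose(w,C,k,kz=.0965):
    P=[ray(w,np.array(c)/1.4,.0625) for c in C]; c=np.mean(P,0); d=(P[0]+P[1]-P[2]-P[3]); e=P[0]-P[1]+P[2]-P[3]
    yw=np.arctan2(d[1]-e[0],d[0]+e[1]); print("lid centre",c.round(4),"yaw",np.degrees(yw).round(2),"size",np.linalg.norm(d)/2,np.linalg.norm(e)/2)
    print("knob from lid",(c[:2]-.045*np.array([np.cos(yw),np.sin(yw)])).round(4),"direct",ray(w,np.array(k)/1.4,kz).round(4))
E
python3 - <<'E'
from h import *
w=ctrl.snapshot("wrist")
lidpose(w,((219,81),(543,73),(241,301),(528,296)),(384,285))
st()
E
```

```text
lid centre [ 0.6176 -0.0147  0.0625] yaw 3.67 size 0.12657646942189102 0.17721173880405441
knob from lid [ 0.5727 -0.0176] direct [ 0.5734 -0.0178  0.0965]
t 27.65 p [ 0.5656 -0.0203  0.2001] rpy [1.8e+02 1.0e-01 2.7e+00] F [0.6 1.7 0.3] open 0.0497 gf 0.0 q [ 18.  12. -15.  -0. -63.  75.]
```

Emit:
{"api": "carry_out", "payload": {
  "deltas": [
    [[0.037,-0.005,0.3,-0.0027,0.14],[0.037,-0.005,0.5,-0.0027,0.14],[0.037,-0.005,0.64,-0.0027,0.1],[0.037,-0.005,0.648,-0.0027,-0.1],[0.037,-0.005,0.648,-0.0027,-0.3]]
  ]
}}

```text
clock: 28.15
tool_pos: [0.5736, -0.0175, 0.0719]
orientation: [180.0, 0.1, 3.9]
force: [0.1, -0.4, 0.8]
opening: 0.0373
gripper_force: 0.0
```

Emit:
{"api": "carry_out", "payload": {
  "deltas": [
    [[0,0,0,0,-0.45],[0,0,0,0,-0.5],[0,0,0,0,-0.55],[0,0,0,0,-0.55],[0,0,0,0,-0.55]]
  ]
}}

```text
clock: 28.65
tool_pos: [0.5752, -0.0208, 0.0741]
orientation: [179.8, -0.2, 3.8]
force: [5.1, -16.6, -3.2]
opening: 0.0209
gripper_force: 30.0
```

Emit:
{"api": "carry_out", "payload": {
  "deltas": [
    [[0.032,0,-0.08,0,-0.55],[0.075,0,-0.155,0,-0.55],[0.129,0,-0.222,0,-0.55],[0.192,0,-0.281,0,-0.55],[0.263,0,-0.329,0,-0.55]]
  ]
}}

```text
clock: 29.15
tool_pos: [0.6253, -0.0179, 0.1397]
orientation: [179.8, 0.1, 3.7]
force: [1.0, -13.4, -7.8]
opening: 0.0209
gripper_force: 30.0
```

Emit:
{"api": "carry_out", "payload": {
  "deltas": [
    [[0.062,0,-0.031,0,-0.55],[0.127,0,-0.054,0,-0.55],[0.194,0,-0.069,0,-0.55],[0.263,0,-0.076,0,-0.55],[0.332,0,-0.075,0,-0.55]]
  ]
}}

```text
clock: 29.65
tool_pos: [0.6922, -0.0138, 0.1554]
orientation: [179.8, 0.0, 3.7]
force: [-2.7, -12.0, -0.3]
opening: 0.0209
gripper_force: 30.0
```

Emit:
{"api": "carry_out", "payload": {
  "deltas": [
    [[0.046,0,0.005,0,-0.55],[0.091,0,0.015,0,-0.55],[0.135,0,0.027,0,-0.55],[0.178,0,0.043,0,-0.55],[0.22,0,0.063,0,-0.55]]
  ]
}}

```text
clock: 30.15
tool_pos: [0.7369, -0.0111, 0.1433]
orientation: [179.8, -0.1, 3.7]
force: [-1.0, -12.3, 3.0]
opening: 0.0207
gripper_force: 30.0
```

Emit:
{"api": "carry_out", "payload": {
  "deltas": [
    [[0,0,0,0,-0.55],[0,0,0,0,-0.4],[0,0,0,0,0.1],[0,0,-0.2,0,0.1],[0,0,-0.42,0,0.1]]
  ]
}}

```text
clock: 30.65
tool_pos: [0.7353, -0.0074, 0.2246]
orientation: [-180.0, 0.1, 3.8]
force: [1.4, 0.2, 0.1]
opening: 0.0445
gripper_force: 0.0
```

Emit:
{"api": "carry_out", "payload": {
  "deltas": [
    [[-0.2,0,0,0,0.1],[-0.4,0,0,0,0.1],[-0.6,0,0,0,0.1],[-0.8,0,0,0,0.1],[-0.9,0,0,0,0.1]]
  ]
}}

```text
clock: 31.15
tool_pos: [0.554, -0.0193, 0.2259]
orientation: [-179.9, -0.2, 3.8]
force: [0.4, -0.4, 1.6]
opening: 0.048
gripper_force: 0.0
```

Run:
```python
from h import *
st(); w=ctrl.snapshot("wrist"); save(w,"w5.png",k=1.4)
for n in("rect_1_mid","round_1_mid","lantern_1_mid"):
 print(n,[(d["centre"],d["p"],ray(w,d["centre"],.019).round(4)) for d in ctrl.spot_point(w,n)])
```

```text
t 31.15 p [ 0.554  -0.0193  0.2259] rpy [-179.9   -0.2    3.8] F [ 0.4 -0.4  1.6] open 0.048 gf 0.0 q [ 18.   9. -15.  -0. -66.  76.]
rect_1_mid []
round_1_mid []
lantern_1_mid [([318.7, 157.1], 0.8, array([ 0.5846, -0.0587,  0.019 ]))]
```

View pics/w5.png

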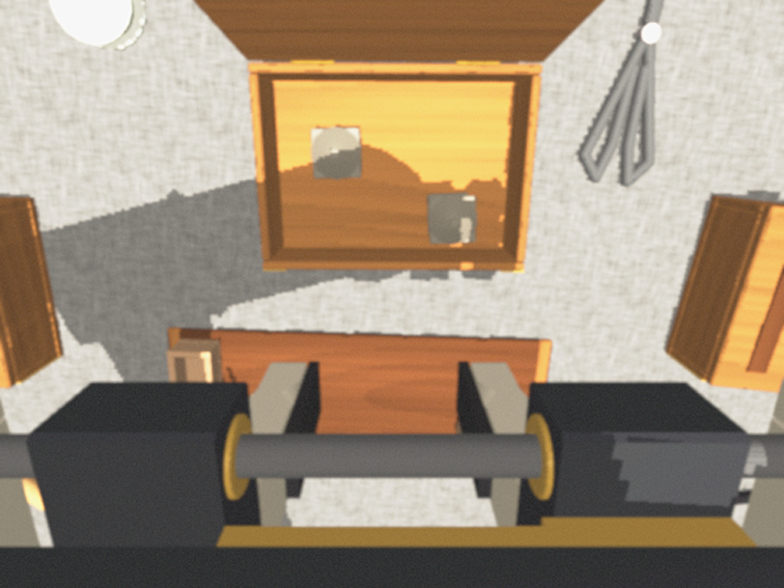

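Emit:
{"api": "carry_out", "payload": {
  "deltas": [
    [[0.2,0,0,0,0.1],[0.4,0,0,0,0.1],[0.6,0,0,0,0.1],[0.8,0,0,0,0.1],[0.9,0,0,0,0.1]]
  ]
}}

```text
clock: 31.85
tool_pos: [0.7397, -0.0074, 0.2223]
orientation: [180.0, 0.0, 3.7]
force: [-0.7, -0.7, 0.5]
opening: 0.0484
gripper_force: 0.0
```

Emit:
{"api": "carry_out", "payload": {
  "deltas": [
    [[0,0,0,0,0.1],[0,0,0,0,0.1]]
  ]
}}

```text
clock: 32.05
tool_pos: [0.7368, -0.0076, 0.2227]
orientation: [180.0, 0.1, 3.7]
force: [0.3, 0.7, -0.1]
opening: 0.0486
gripper_force: 0.0
```

Run:
```python
from h import *
st(); go((.737,-.011,.143,3.7))
```

```text
t 32.05 p [ 0.7368 -0.0076  0.2227] rpy [1.8e+02 1.0e-01 3.7e+00] F [ 0.3  0.7 -0.1] open 0.0486 gf 0.0 q [ 14.  27.   9.  -0. -73.  79.]
row [-0.0003, 0.0169, 0.3984] 0.0001 | dist 0.0797
```

Emit:
{"api": "carry_out", "payload": {
  "deltas": [
    [[0,0.017,0.2,0,0.1],[0,0.017,0.36,0,0.1],[0,0.017,0.4,0,0],[0,0.017,0.4,0,-0.3],[0,0.017,0.4,0,-0.55]]
  ]
}}

```text
clock: 32.55
tool_pos: [0.7375, -0.011, 0.1463]
orientation: [180.0, -0.2, 3.8]
force: [0.2, -0.2, 1.2]
opening: 0.0331
gripper_force: 0.0
```

Emit:
{"api": "carry_out", "payload": {
  "deltas": [
    [[0,0,0,0,-0.55],[0,0,0,0,-0.55],[0,0,0,0,-0.55]]
  ]
}}

```text
clock: 32.85
tool_pos: [0.7377, -0.0113, 0.1461]
orientation: [180.0, -0.2, 3.8]
force: [2.6, -1.0, 5.3]
opening: 0.0209
gripper_force: 30.0
```

Emit:
{"api": "carry_out", "payload": {
  "deltas": [
    [[-0.042,0,-0.02,0,-0.55],[-0.085,0,-0.036,0,-0.55],[-0.129,0,-0.048,0,-0.55],[-0.174,0,-0.058,0,-0.55],[-0.22,0,-0.063,0,-0.55]]
  ]
}}

```text
clock: 33.35
tool_pos: [0.6928, -0.014, 0.158]
orientation: [180.0, -0.1, 3.8]
force: [2.8, -1.3, 5.4]
opening: 0.0214
gripper_force: 30.0
```

Emit:
{"api": "carry_out", "payload": {
  "deltas": [
    [[-0.069,0,-0.001,0,-0.55],[-0.138,0,0.006,0,-0.55],[-0.205,0,0.021,0,-0.55],[-0.27,0,0.044,0,-0.55],[-0.332,0,0.075,0,-0.55]]
  ]
}}

```text
clock: 33.85
tool_pos: [0.6252, -0.0181, 0.1415]
orientation: [-180.0, -0.0, 3.7]
force: [5.5, 0.0, -3.0]
opening: 0.0211
gripper_force: 30.0
```

Emit:
{"api": "carry_out", "payload": {
  "deltas": [
    [[-0.071,0,0.048,0,-0.55],[-0.135,0,0.107,0,-0.55],[-0.189,0,0.174,0,-0.55],[-0.232,0,0.249,0,-0.55],[-0.263,0,0.332,0,-0.55]]
  ]
}}

```text
clock: 34.35
tool_pos: [0.5727, -0.0214, 0.0751]
orientation: [-180.0, -0.0, 3.8]
force: [-3.8, 3.5, 41.7]
opening: 0.021
gripper_force: 30.0
```

Emit:
{"api": "carry_out", "payload": {
  "deltas": [
    [[0,0,0.01,0,-0.55],[0,0,0.01,0,-0.55],[0,0,0.01,0,-0.55]]
  ]
}}

```text
clock: 34.65
tool_pos: [0.5724, -0.0214, 0.074]
orientation: [-180.0, 0.1, 3.8]
force: [-3.3, 3.0, 11.6]
opening: 0.0208
gripper_force: 30.0
```

Emit:
{"api": "carry_out", "payload": {
  "deltas": [
    [[0,0,0,0,-0.3],[0,0,0,0,0.14],[0,0,0,0,0.14],[0,0,-0.2,0,0.14],[0,0,-0.4,0,0.14]]
  ]
}}

```text
clock: 35.15
tool_pos: [0.5722, -0.0221, 0.1524]
orientation: [180.0, 0.3, 3.7]
force: [1.5, 0.1, 0.2]
opening: 0.0493
gripper_force: 0.0
```

Run:
```python
from h import *
st(); go((.495,-.3473,.2,-2.4))
w=ctrl.snapshot("side"); cv2.imwrite("pics/s6.png",w["color"][:,:,::-1])
```

```text
t 35.15 p [ 0.5722 -0.0221  0.1524] rpy [180.    0.3   3.7] F [1.5 0.1 0.2] open 0.0493 gf 0.0 q [ 17.  15. -18.  -0. -58.  76.]
row [-0.4911, 1.5972, -0.238] 0.0171 | dist 0.3376
```

Emit:
{"api": "carry_out", "payload": {
  "deltas": [
    [[0,0,-0.2,0,0.14],[-0.07,0.2,-0.24,0,0.14],[-0.14,0.42,-0.24,0,0.14],[-0.2,0.62,-0.24,0,0.14],[-0.25,0.8,-0.24,0,0.14]]
  ]
}}

```text
clock: 35.7
tool_pos: [0.5331, -0.1861, 0.2008]
orientation: [-180.0, 0.0, 3.7]
force: [0.5, -0.5, 1.0]
opening: 0.0501
gripper_force: 0.0
```

Emit:
{"api": "carry_out", "payload": {
  "deltas": [
    [[-0.07,0.22,0,0,0.14],[-0.14,0.44,0,0,0.14],[-0.2,0.65,0,0,0.14],[-0.241,0.797,0,0.017,0.14],[-0.241,0.797,0,0.017,0.14]]
  ]
}}

```text
clock: 36.2
tool_pos: [0.495, -0.3499, 0.2]
orientation: [-180.0, 0.1, -2.8]
force: [-0.5, 0.6, 0.4]
opening: 0.0501
gripper_force: 0.0
```

Emit:
{"api": "carry_out", "payload": {
  "deltas": [
    [[0,0,0,0,0.14],[0,0,0,0,0.14]]
  ]
}}

```text
clock: 36.4
tool_pos: [0.4966, -0.3462, 0.2007]
orientation: [-180.0, 0.0, -2.3]
force: [-0.3, -0.3, 0.3]
opening: 0.05
gripper_force: 0.0
```

Run:
```python
from h import *
st(); w=ctrl.snapshot("wrist"); save(w,"w6.png",k=1.4)
print([(d["centre"],d["p"],ray(w,d["centre"],.0885).round(4)) for d in ctrl.spot_point(w,"lid_a_knob")])
```

```text
t 36.4 p [ 0.4966 -0.3462  0.2007] rpy [-180.     0.    -2.3] F [-0.3 -0.3  0.3] open 0.05 gf 0.0 q [-16.  15. -11.  -0. -64. 104.]
[]
```

View pics/w6.png

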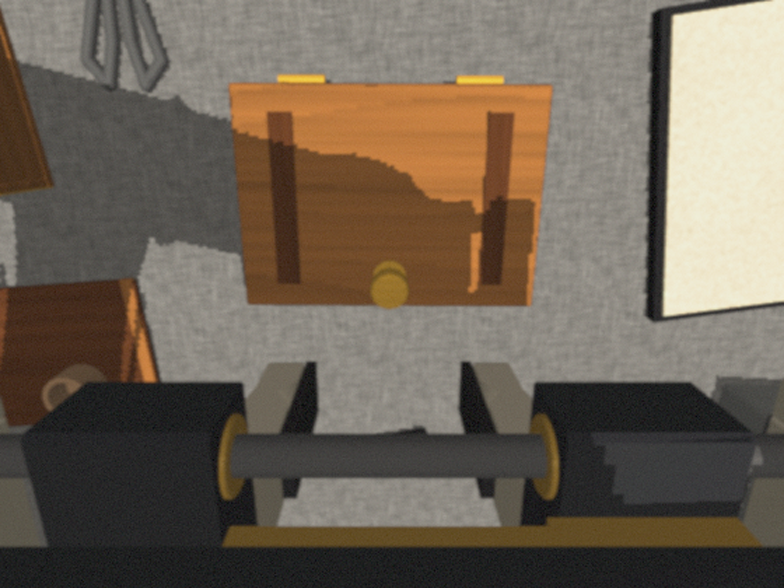

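Run:
```python
from h import *
w=ctrl.snapshot("wrist")
lidpose(w,((230,84),(552,86),(247,304),(532,305)),(389,289))
st()
```

```text
lid centre [ 0.5455 -0.3479  0.0625] yaw -2.5 size 0.12709332791822167 0.17764015213143575
knob from lid [ 0.5006 -0.346 ] direct [ 0.5026 -0.3456  0.0965]
t 36.55 p [ 0.4971 -0.3459  0.2012] rpy [-180.    -0.    -2.3] F [-0.2  0.5  0.3] open 0.0499 gf 0.0 q [-16.  15. -11.  -0. -64. 104.]
```

Emit:
{"api": "carry_out", "payload": {
  "deltas": [
    [[0.024,0.01,0.3,0.0005,0.14],[0.024,0.01,0.5,0.0005,0.14],[0.024,0.01,0.64,0.0005,0.1],[0.024,0.01,0.653,0.0005,-0.1],[0.024,0.01,0.653,0.0005,-0.3]]
  ]
}}

```text
clock: 37.05
tool_pos: [0.5019, -0.3488, 0.0709]
orientation: [180.0, 0.0, -2.5]
force: [1.0, 0.2, 0.7]
opening: 0.0376
gripper_force: 0.0
```

Emit:
{"api": "carry_out", "payload": {
  "deltas": [
    [[0,0,0,0,-0.45],[0,0,0,0,-0.5],[0,0,0,0,-0.55],[0,0,0,0,-0.55],[0,0,0,0,-0.55]]
  ]
}}

```text
clock: 37.55
tool_pos: [0.5031, -0.3473, 0.0727]
orientation: [-179.9, -0.2, -2.5]
force: [1.7, 12.5, 4.2]
opening: 0.0208
gripper_force: 30.0
```

Emit:
{"api": "carry_out", "payload": {
  "deltas": [
    [[0.032,0,-0.08,0,-0.55],[0.075,0,-0.155,0,-0.55],[0.129,0,-0.222,0,-0.55],[0.192,0,-0.281,0,-0.55],[0.263,0,-0.329,0,-0.55]]
  ]
}}

```text
clock: 38.05
tool_pos: [0.5533, -0.3495, 0.1377]
orientation: [-179.8, 0.1, -2.6]
force: [-1.1, 5.8, -4.9]
opening: 0.021
gripper_force: 30.0
```

Emit:
{"api": "carry_out", "payload": {
  "deltas": [
    [[0.062,0,-0.031,0,-0.55],[0.127,0,-0.054,0,-0.55],[0.194,0,-0.069,0,-0.55],[0.263,0,-0.076,0,-0.55],[0.332,0,-0.075,0,-0.55]]
  ]
}}

```text
clock: 38.55
tool_pos: [0.6206, -0.3525, 0.1534]
orientation: [-179.9, -0.0, -2.5]
force: [-2.1, 7.3, 0.6]
opening: 0.0209
gripper_force: 30.0
```

Emit:
{"api": "carry_out", "payload": {
  "deltas": [
    [[0.046,0,0.005,0,-0.55],[0.091,0,0.015,0,-0.55],[0.135,0,0.027,0,-0.55],[0.178,0,0.043,0,-0.55],[0.22,0,0.063,0,-0.55]]
  ]
}}

```text
clock: 39.05
tool_pos: [0.6654, -0.3546, 0.1412]
orientation: [-179.9, -0.2, -2.5]
force: [-0.9, 7.3, 3.2]
opening: 0.0207
gripper_force: 30.0
```

Emit:
{"api": "carry_out", "payload": {
  "deltas": [
    [[0,0,0,0,-0.55],[0,0,0,0,-0.4],[0,0,0,0,0.1],[0,0,-0.2,0,0.1],[0,0,-0.42,0,0.1]]
  ]
}}

```text
clock: 39.55
tool_pos: [0.6631, -0.3564, 0.2228]
orientation: [-180.0, 0.2, -2.6]
force: [0.9, -0.5, 0.1]
opening: 0.0446
gripper_force: 0.0
```

Emit:
{"api": "carry_out", "payload": {
  "deltas": [
    [[-0.2,0,0,0,0.1],[-0.4,0,0,0,0.1],[-0.6,0,0,0,0.1],[-0.8,0,0,0,0.1],[-0.9,0,0,0,0.1]]
  ]
}}

```text
clock: 40.05
tool_pos: [0.4815, -0.3485, 0.2244]
orientation: [180.0, -0.1, -2.6]
force: [0.7, -0.7, 0.2]
opening: 0.0483
gripper_force: 0.0
```

Run:
```python
from h import *
st(); w=ctrl.snapshot("wrist"); save(w,"w7.png",k=1.4)
for n in("rect_1_mid","round_1_mid","lantern_1_mid"):
 print(n,[(d["centre"],d["p"],ray(w,d["centre"],.019).round(4)) for d in ctrl.spot_point(w,n)])
for c in("scene","side"):
  s=ctrl.snapshot(c)
  print([ray(s,d["centre"],.021).round(3).tolist() for d in ctrl.spot_point(s,"round_1_mid")])
```

```text
t 40.05 p [ 0.4815 -0.3485  0.2244] rpy [ 1.8e+02 -1.0e-01 -2.6e+00] F [ 0.7 -0.7  0.2] open 0.0483 gf 0.0 q [-17.  13. -10.   0. -67. 104.]
rect_1_mid []
round_1_mid [([61.1, 259.4], 0.74, array([ 0.4057, -0.1022,  0.019 ]))]
lantern_1_mid []
[[0.41, -0.097, 0.021], [0.529, 0.059, 0.021]]
[[0.489, 0.303, 0.021]]
```

View pics/w7.png

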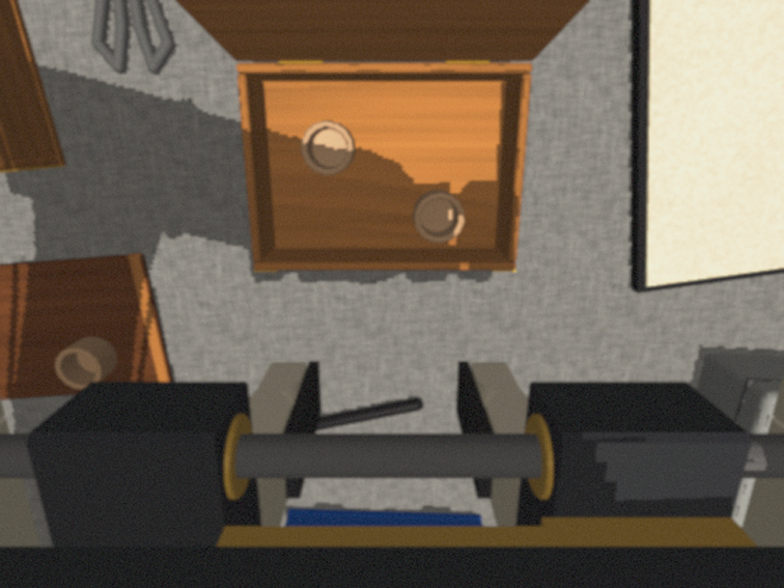

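Run:
```python
from h import *
w=ctrl.snapshot("wrist")
g=lambda a,b,z:ray(w,(a/1.4,b/1.4),z)
print(g(79,366,.034),g(328,147,.032),g(439,217,.032))
C=np.array([g(a,b,.054) for a,b in((238,66),(531,66),(254,270),(515,270))]);print(C.mean(0))
for c in("scene","side"):
  s=ctrl.snapshot(c); 
  for d in ctrl.silhouettes(s,"round_1_mid"):
    print(c,d["centre"],d["p"],ray(s,d["centre"],.021))
st();go((.407,-.102,.18,-2.6))
```

```text
[ 0.41394354 -0.10790842  0.034     ] [ 0.56548186 -0.31058375  0.032     ] [ 0.51552314 -0.38417782  0.032     ]
[ 0.54768454 -0.34773706  0.054     ]
scene [228.0, 238.7] 0.59 [ 0.40671362 -0.10772044  0.021     ]
side [289.1, 251.1] 0.44 [ 0.40176197 -0.1034519   0.021     ]
t 40.7 p [ 0.4848 -0.3483  0.2224] rpy [-180.     0.    -2.5] F [-0.1  0.7 -0.4] open 0.0473 gf 0.0 q [-17.  13. -10.   0. -67. 104.]
row [-0.4427, -1.2131, 0.2119] 0.0002 | dist 0.2617
```

Emit:
{"api": "carry_out", "payload": {
  "deltas": [
    [[0,-0.2,0,0,0.3],[-0.1,-0.4,0,0,0.5],[-0.2,-0.6,0,0,0.8],[-0.28,-0.75,0.1,0,0.8],[-0.35,-0.95,0.2,0,0.8]]
  ]
}}

```text
clock: 41.2
tool_pos: [0.4227, -0.1546, 0.1828]
orientation: [-180.0, -0.1, -2.6]
force: [0.8, 0.7, -0.3]
opening: 0.0782
gripper_force: 0.0
```

Emit:
{"api": "carry_out", "payload": {
  "deltas": [
    [[-0.09,-0.25,0.0,0,0.8],[-0.09,-0.25,0.0,0,0.8],[-0.09,-0.25,0.0,0,0.8]]
  ]
}}

```text
clock: 41.5
tool_pos: [0.4075, -0.1034, 0.1833]
orientation: [-180.0, -0.1, -2.3]
force: [0.2, -0.8, 0.2]
opening: 0.079
gripper_force: 0.0
```

Run:
```python
from h import *
st(); w=ctrl.snapshot("wrist"); save(w,"w8.png",k=1.4)
print(proj(w,np.array([.408,-.106,.034]))*1.4)
print([(d["centre"],d["p"],ray(w,d["centre"],.021).round(4)) for d in ctrl.spot_point(w,"round_1_mid")])
```

```text
t 41.5 p [ 0.4075 -0.1034  0.1833] rpy [-1.8e+02 -1.0e-01 -2.3e+00] F [ 0.2 -0.8  0.2] open 0.079 gf 0.0 q [ 13.  -2. -33.   0. -59.  75.]
[393.91913759 276.31554394]
[([278.3, 193.5], 0.7, array([ 0.4082, -0.1033,  0.021 ]))]
```

View pics/w8.png

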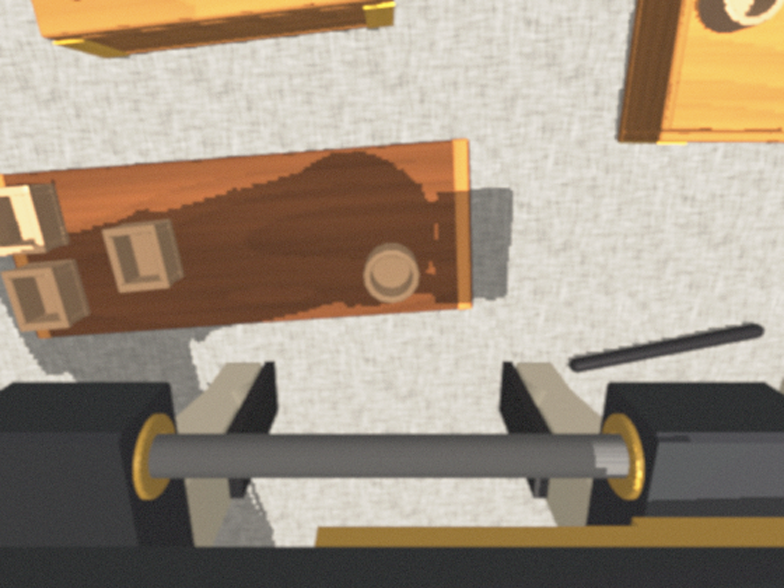

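Emit:
{"api": "carry_out", "payload": {
  "deltas": [
    [[0.01,0.006,0.2,0,0.8],[0.01,0.006,0.4,0,0.6],[0.01,0.006,0.6,0,0.4],[0.01,0.006,0.75,0,0.3],[0.01,0.006,0.83,0,0.2]]
  ]
}}

```text
clock: 42.1
tool_pos: [0.4079, -0.1077, 0.0142]
orientation: [179.9, 0.2, -2.7]
force: [-0.4, -0.2, 0.1]
opening: 0.055
gripper_force: 0.0
```

Emit:
{"api": "carry_out", "payload": {
  "deltas": [
    [[0,0,0.022,0,0.1],[0,0,0.022,0,0],[0,0,0.022,0,-0.06],[0,0,0.022,0,-0.11],[0,0,0.022,0,-0.14]]
  ]
}}

```text
clock: 42.6
tool_pos: [0.4099, -0.1059, 0.0132]
orientation: [-180.0, -0.1, -2.5]
force: [0.0, 0.3, -0.2]
opening: 0.0384
gripper_force: 0.2
```

Emit:
{"api": "carry_out", "payload": {
  "deltas": [
    [[0,0,0,0,-0.16],[0,0,0,0,-0.168],[0,0,0,0,-0.174],[0,0,0,0,-0.174]]
  ]
}}

```text
clock: 43.0
tool_pos: [0.4098, -0.1058, 0.013]
orientation: [-180.0, -0.1, -2.5]
force: [-1.2, 1.4, 7.3]
opening: 0.0359
gripper_force: 12.4
```

Emit:
{"api": "carry_out", "payload": {
  "deltas": [
    [[0,0,0,0,-0.1715],[0,0,-0.03,0,-0.1715],[0,0,-0.15,0,-0.1715]]
  ]
}}

```text
clock: 43.3
tool_pos: [0.4073, -0.1062, 0.0413]
orientation: [179.9, 0.3, -2.6]
force: [0.0, -0.2, 0.5]
opening: 0.0366
gripper_force: 10.5
```

Emit:
{"api": "carry_out", "payload": {
  "deltas": [
    [[0,0,-0.15,0,-0.1715],[0,0,-0.35,0,-0.1715],[0,0,-0.5,0,-0.1715],[0,0,-0.55,0,-0.1715],[0,0,-0.55,0,-0.1715]]
  ]
}}

```text
clock: 43.8
tool_pos: [0.4099, -0.1058, 0.1538]
orientation: [-179.9, -0.2, -2.5]
force: [-0.1, 0.2, -0.9]
opening: 0.0363
gripper_force: 10.5
```

Run:
```python
from h import *
st(); go((.5134,-.3165,.11,-2.5))
```

```text
t 43.8 p [ 0.4099 -0.1058  0.1538] rpy [-179.9   -0.2   -2.5] F [-0.1  0.2 -0.9] open 0.0363 gf 10.5 q [ 12.  -0. -36.  -0. -54.  75.]
row [0.5637, 1.0297, 0.219] -0.0001 | dist 0.2388
```

Emit:
{"api": "carry_out", "payload": {
  "deltas": [
    [[0.11,0.2,0,0,-0.17],[0.22,0.4,0,0,-0.17],[0.33,0.6,0,0,-0.17],[0.44,0.8,0,0,-0.17],[0.54,0.98,0,0,-0.17]]
  ]
}}

```text
clock: 44.3
tool_pos: [0.508, -0.3082, 0.1497]
orientation: [-179.9, 0.2, -2.6]
force: [1.3, 1.5, -0.7]
opening: 0.0369
gripper_force: 9.4
```

Emit:
{"api": "carry_out", "payload": {
  "deltas": [
    [[0.024,0.05,0.1,0,-0.17],[0.024,0.05,0.22,0,-0.17],[0.024,0.05,0.22,0,-0.17],[0.024,0.05,0.22,0,-0.17]]
  ]
}}

```text
clock: 44.7
tool_pos: [0.5117, -0.3165, 0.1069]
orientation: [-180.0, 0.2, -2.5]
force: [0.4, 0.3, 0.0]
opening: 0.0369
gripper_force: 9.4
```

Run:
```python
from h import *
st(); go((.5134,-.3165,.0115,-2.5))
```

```text
t 44.7 p [ 0.5117 -0.3165  0.1069] rpy [-180.     0.2   -2.5] F [0.4 0.3 0. ] open 0.0369 gf 9.36 q [-13.  20. -18.   0. -53. 101.]
row [0.0086, -0.0004, 0.4772] -0.0001 | dist 0.0955
```

Emit:
{"api": "carry_out", "payload": {
  "deltas": [
    [[0.008,0,0.15,0,-0.17],[0.008,0,0.3,0,-0.17],[0.008,0,0.42,0,-0.17],[0.008,0,0.465,0,-0.17],[0.008,0,0.475,0,-0.17]]
  ]
}}

```text
clock: 45.2
tool_pos: [0.5144, -0.3165, 0.0133]
orientation: [180.0, 0.0, -2.5]
force: [0.1, 0.6, -0.9]
opening: 0.0363
gripper_force: 9.4
```

Emit:
{"api": "carry_out", "payload": {
  "deltas": [
    [[0,0,0,0,-0.17],[0,0,0,0,-0.17]]
  ]
}}

```text
clock: 45.4
tool_pos: [0.5155, -0.3171, 0.015]
orientation: [180.0, -0.1, -2.5]
force: [0.4, -0.2, -0.3]
opening: 0.0361
gripper_force: 9.4
```

Emit:
{"api": "carry_out", "payload": {
  "deltas": [
    [[0,0,0.01,0,-0.17],[0,0,0.016,0,-0.17],[0,0,0.016,0,-0.17],[0,0,0.016,0,-0.17]]
  ]
}}

```text
clock: 45.8
tool_pos: [0.5148, -0.317, 0.011]
orientation: [180.0, -0.1, -2.5]
force: [-1.1, 2.5, 4.9]
opening: 0.0367
gripper_force: 9.4
```

Emit:
{"api": "carry_out", "payload": {
  "deltas": [
    [[0,0,0,0,-0.15],[0,0,0,0,-0.08],[0,0,0,0,0],[0,0,0,0,0],[0,0,-0.1,0,0]]
  ]
}}

```text
clock: 46.3
tool_pos: [0.5123, -0.3162, 0.0277]
orientation: [-179.9, 0.3, -2.6]
force: [0.4, -0.3, 0.2]
opening: 0.0437
gripper_force: 0.0
```

Emit:
{"api": "carry_out", "payload": {
  "deltas": [
    [[0,0,-0.2,0,0],[0,0,-0.4,0,0],[0,0,-0.6,0,0],[0,0,-0.8,0,0],[0,0,-0.96,0,0.1]]
  ]
}}

```text
clock: 46.8
tool_pos: [0.5145, -0.317, 0.2248]
orientation: [180.0, -0.1, -2.5]
force: [1.3, -0.8, -0.7]
opening: 0.0467
gripper_force: 0.0
```

Emit:
{"api": "carry_out", "payload": {
  "deltas": [
    [[0,0,0,0,0.1],[0,0,0,0,0.1]]
  ]
}}

```text
clock: 47.0
tool_pos: [0.5145, -0.3168, 0.2228]
orientation: [180.0, -0.1, -2.6]
force: [-1.1, -0.4, -1.1]
opening: 0.048
gripper_force: 0.0
```

Run:
```python
from h import *
st(); go((.6654,-.3546,.224,-2.5),(.6654,-.3546,.141,-2.5))
w=ctrl.snapshot("wrist"); save(w,"w9.png")
print([(d["centre"],d["p"],ray(w,d["centre"],.019).round(4)) for d in ctrl.spot_point(w,"round_1_mid")])
```

```text
t 47.0 p [ 0.5145 -0.3168  0.2228] rpy [ 1.8e+02 -1.0e-01 -2.6e+00] F [-1.1 -0.4 -1.1] open 0.048 gf 0.0 q [-13.  14.  -9.  -0. -67. 101.]
row [0.7621, 0.1553, -0.006] -0.0001 | dist 0.1556
row [0.7621, 0.1553, 0.409] -0.0001 | dist 0.1758
[([275.5, 185.5], 0.88, array([ 0.5131, -0.3138,  0.019 ]))]
```

View pics/w9.png

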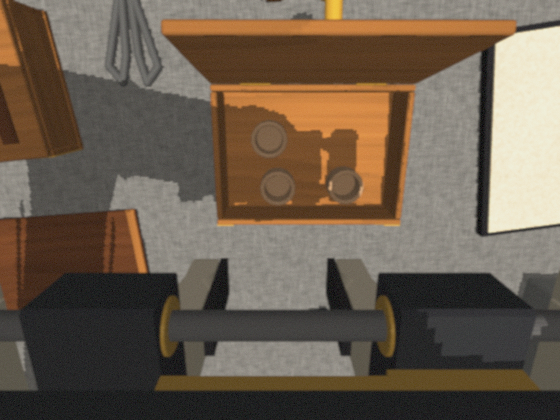

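The three round pots stand upright in this box, at (269,139), (277,186) and (345,185). Next I shut this lid.

Emit:
{"api": "carry_out", "payload": {
  "deltas": [
    [[0.15,0.03,-0.02,0,0.1],[0.35,0.07,-0.02,0,0.1],[0.55,0.11,0,0,0.1],[0.762,0.155,0,0,0.1],[0.762,0.155,0,0,0.1]]
  ]
}}

```text
clock: 47.6
tool_pos: [0.6679, -0.3549, 0.2161]
orientation: [-179.9, 0.4, -2.5]
force: [-0.4, -0.5, -1.2]
opening: 0.0481
gripper_force: 0.0
```

Emit:
{"api": "carry_out", "payload": {
  "deltas": [
    [[0,0,0,0,0.1],[0,0,0.2,0,0.1],[0,0,0.36,0,0.1],[0,0,0.405,0,0],[0,0,0.405,0,-0.3]]
  ]
}}

```text
clock: 48.1
tool_pos: [0.6637, -0.3543, 0.14]
orientation: [-180.0, 0.2, -2.5]
force: [0.1, -0.8, 0.2]
opening: 0.0407
gripper_force: 0.0
```

Emit:
{"api": "carry_out", "payload": {
  "deltas": [
    [[0,0,0,0,-0.55],[0,0,0,0,-0.55],[0,0,0,0,-0.55],[0,0,0,0,-0.55]]
  ]
}}

```text
clock: 48.5
tool_pos: [0.6665, -0.3545, 0.1433]
orientation: [180.0, -0.2, -2.5]
force: [1.7, 3.0, 5.4]
opening: 0.0209
gripper_force: 30.0
```

Emit:
{"api": "carry_out", "payload": {
  "deltas": [
    [[-0.042,0,-0.02,0,-0.55],[-0.085,0,-0.036,0,-0.55],[-0.129,0,-0.048,0,-0.55],[-0.174,0,-0.058,0,-0.55],[-0.22,0,-0.063,0,-0.55]]
  ]
}}

```text
clock: 49.0
tool_pos: [0.6217, -0.3526, 0.1553]
orientation: [180.0, -0.2, -2.5]
force: [2.8, 3.2, 6.1]
opening: 0.0206
gripper_force: 30.0
```

Emit:
{"api": "carry_out", "payload": {
  "deltas": [
    [[-0.069,0,-0.001,0,-0.55],[-0.138,0,0.006,0,-0.55],[-0.205,0,0.021,0,-0.55],[-0.27,0,0.044,0,-0.55],[-0.332,0,0.075,0,-0.55]]
  ]
}}

```text
clock: 49.5
tool_pos: [0.554, -0.3494, 0.1389]
orientation: [-180.0, -0.0, -2.6]
force: [4.1, 1.0, -1.1]
opening: 0.0208
gripper_force: 30.0
```

Emit:
{"api": "carry_out", "payload": {
  "deltas": [
    [[-0.071,0,0.048,0,-0.55],[-0.135,0,0.107,0,-0.55],[-0.189,0,0.174,0,-0.55],[-0.232,0,0.245,0,-0.55],[-0.263,0,0.32,0,-0.55]]
  ]
}}

```text
clock: 50.0
tool_pos: [0.5019, -0.3471, 0.0747]
orientation: [-180.0, -0.1, -2.6]
force: [5.4, 4.8, 10.8]
opening: 0.0211
gripper_force: 30.0
```

Emit:
{"api": "carry_out", "payload": {
  "deltas": [
    [[0,0,0.015,0,-0.55],[0,0,0.015,0,-0.55],[0,0,0.015,0,-0.55]]
  ]
}}

```text
clock: 50.3
tool_pos: [0.5013, -0.3471, 0.0733]
orientation: [180.0, 0.0, -2.5]
force: [-2.5, 7.9, 14.6]
opening: 0.021
gripper_force: 30.0
```

Emit:
{"api": "carry_out", "payload": {
  "deltas": [
    [[0,0,0,0,-0.3],[0,0,0,0,0.14],[0,0,0,0,0.14],[0,0,-0.2,0,0.14],[0,0,-0.4,0,0.14]]
  ]
}}

```text
clock: 50.8
tool_pos: [0.5008, -0.3471, 0.1509]
orientation: [-179.9, 0.3, -2.6]
force: [1.7, -0.4, 1.3]
opening: 0.0492
gripper_force: 0.0
```

Emit:
{"api": "carry_out", "payload": {
  "deltas": [
    [[0,0,-0.2,0,0.14],[0,0,-0.4,0,0.14],[0,0,-0.6,0,0.14],[0,0,-0.6,0,0.14]]
  ]
}}

```text
clock: 51.2
tool_pos: [0.5042, -0.349, 0.278]
orientation: [179.8, -0.5, -2.5]
force: [0.7, -0.2, 0.5]
opening: 0.0497
gripper_force: 0.0
```

Run:
```python
from h import *
st(); w=ctrl.snapshot("scene"); b=ctrl.snapshot("side")
cv2.imwrite("pics/end.png",cv2.resize(np.vstack([w["color"][90:400,110:430],b["color"][90:400,160:480]])[:,:,::-1],(520,600*620//620),interpolation=cv2.INTER_AREA))
```

```text
t 51.2 p [ 0.5042 -0.349   0.278 ] rpy [179.8  -0.5  -2.5] F [ 0.7 -0.2  0.5] open 0.0497 gf 0.0 q [-16.  13.  -3.   0. -73. 104.]
```

View pics/end.png

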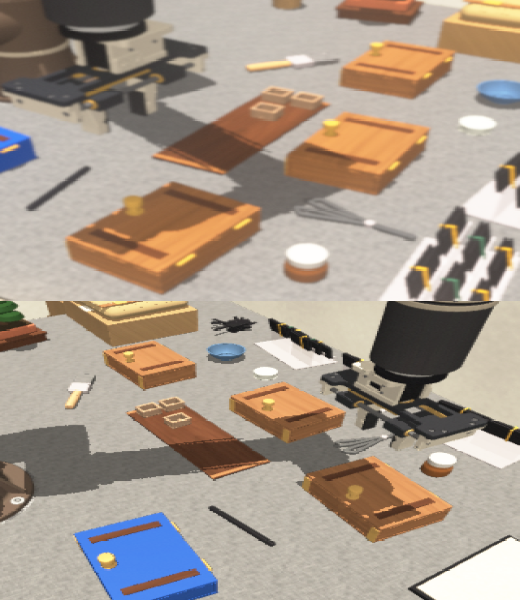

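The picture shows all three lids shut, three rectangular pots upright on the stand and the bystanders in place, so I'm handing in.

```bash
python3 -c "
from plant import ctrl
print(ctrl.close_job())"
```

```text
the job is handed in; nothing more can be done
None
```

I handed the job in at about 51 s: the three rectangular pots stand upright on the stand, the round pot is upright in the box with the other two, the lanterns were left in theirs, and the last pictures show all the lids shut. The hand-in returned no verdict, and grip readings briefly touched 12.4–13 N per finger on two pots, just over the 12 N chip guide but under the 30 N fail limit.

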